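# Unplug the charged packs, stow them under the sliding cover and stack the tub on the case

## Task

Slide the cover of the plywood case fully open, pull every battery pack out of the charger (each is held by a spring catch) and stand them upright on the floor of its compartment, in the cells. Then slide the cover fully shut and stack the lidded tub on it squarely, with all four of its feet down in the four recesses of the cover. Do not tip the tub over, and leave the chisel and the wax tin where they are.

Things in the scene. Friction and masses are not known exactly. Their poses are not given: they have to be found in the camera images.
- charger: Black charger fixed to the bench, 92 (x) x 310 (y) x 46 mm high; origin at the centre of its underside. Five bays open upward at x = 0, y = -120, -60, 0, +60, +120 mm; 3 or 4 hold a pack. A sprung catch in the bay holds the pack's plug: it takes about 13 N straight up within the first 4 mm to free it, then some 3 N of drag; it is clear after 25 mm.
- pack_a: Battery pack, one of several alike, 0.26 kg, 76 mm high: grey head 46 (x) x 42 (y) x 52 mm on a black plug 40 x 36 x 24 mm, also its foot. Origin at the centre of the plug's underside, z up. At first plugged in a bay, axes parallel to the charger's, origin 22 mm and head top 98 mm above the bench. Grip the head across its 46 mm (x): no neighbours on those sides.
- pack_b: Battery pack, one of several alike, 0.26 kg, 76 mm high: grey head 46 (x) x 42 (y) x 52 mm on a black plug 40 x 36 x 24 mm, also its foot. Origin at the centre of the plug's underside, z up. At first plugged in a bay, axes parallel to the charger's, origin 22 mm and head top 98 mm above the bench. Grip the head across its 46 mm (x): no neighbours on those sides.
- pack_c: Battery pack, one of several alike, 0.26 kg, 76 mm high: grey head 46 (x) x 42 (y) x 52 mm on a black plug 40 x 36 x 24 mm, also its foot. Origin at the centre of the plug's underside, z up. At first plugged in a bay, axes parallel to the charger's, origin 22 mm and head top 98 mm above the bench. Grip the head across its 46 mm (x): no neighbours on those sides.
- pack_d: Battery pack, one of several alike, 0.26 kg, 76 mm high: grey head 46 (x) x 42 (y) x 52 mm on a black plug 40 x 36 x 24 mm, also its foot. Origin at the centre of the plug's underside, z up. At first plugged in a bay, axes parallel to the charger's, origin 22 mm and head top 98 mm above the bench. Grip the head across its 46 mm (x): no neighbours on those sides.
- pack_e: Battery pack, one of several alike, 0.26 kg, 76 mm high: grey head 46 (x) x 42 (y) x 52 mm on a black plug 40 x 36 x 24 mm, also its foot. Origin at the centre of the plug's underside, z up. At first plugged in a bay, axes parallel to the charger's, origin 22 mm and head top 98 mm above the bench. Grip the head across its 46 mm (x): no neighbours on those sides.
- case: Plywood case fixed to the bench, 231 (x) x 222 (y) mm. Origin on its underside below the middle of the compartment: x = -50 to +53, y = -99 to +99 mm, floor 6 mm, walls to 85 mm; three ribs, 4 mm thick, tops at 24 mm, at y = -50, 0, +50 make four cells, centred y = -75, -25, +25, +75. Behind it (x = 53 to 175) a closed deck, over which the cover slides back; side rails 102 mm high.
- case_cover (a joint): Slide of the case's grey cover along the case's +x, in m: 0 fully shut (cover from x = -62 to +58 mm in the case frame), 0.115 fully open, back over the deck. About 3 N of friction; stays where left. The board's top is 96.5 mm above the bench. Starts shut or up to 30 mm open.
- cover_grip (a point): Centre of the raised bar on the cover by which it is moved: 12 mm thick along the case's x, 70 mm long along y, standing 19 mm above the cover's top (bar's top 115.5 mm above the bench; this point 105.5 mm). At x = -50 mm in the case frame when shut; axes as the case's.
- cover_seat (a point): Point on the cover midway between its four recesses, level with their floors (91.5 mm above the bench, 5 mm below the cover's top); x = +13 mm in the case frame when shut. The recesses are 16 mm square, centred 30 mm to either side along x and 55 mm along y.
- tub: Loose lidded tub, 88 (x) x 152 (y) x 102 mm over the handle, 0.5 kg. Origin at its middle, level with the underside of the feet; z up. Four round feet, 12 mm across with domed tips, 7 mm high, at x = +-30, y = +-55 mm. Lid top 70 mm up. Bar handle along y over the middle: 14 mm thick (x), 72 mm long, 90 to 102 mm up, on two posts. Same turned half round.
- wax_tin: Bystander: round flat brass-coloured tin, 76 mm across, 32 mm high; origin at the centre of its underside.
- flat_chisel: Bystander: steel chisel lying on the bench, 21 x 200 x 12 mm, long axis y; origin at its middle on the bench.
There are look-alikes about, which are no part of the job. Leave any blue or turquoise look-alike of the pack_d alone.

How it is judged:
On the way, in this order (a step that is already met when the one before it is completed fails the run):
1. the cover is slid fully open (value of joint case_cover above 0.1 m), for 0.2 s.
2. all packs stand upright on the floor of the case (x of pack_a in the frame of case between -0.035 and 0.035 m and y of pack_a in the frame of case between -0.085 and 0.085 m and z of pack_a in the frame of case between 0 and 0.012 m and angle between each of pack_a, pack_b, pack_c, pack_d, pack_e's own z axis and vertical below 0.15 rad and linear speed of each of pack_a, pack_b, pack_c, pack_d, pack_e below 0.03 m/s and x of pack_b in the frame of case between -0.035 and 0.035 m and y of pack_b in the frame of case between -0.085 and 0.085 m and z of pack_b in the frame of case between 0 and 0.012 m and x of pack_c in the frame of case between -0.035 and 0.035 m and y of pack_c in the frame of case between -0.085 and 0.085 m and z of pack_c in the frame of case between 0 and 0.012 m and x of pack_d in the frame of case between -0.035 and 0.035 m and y of pack_d in the frame of case between -0.085 and 0.085 m and z of pack_d in the frame of case between 0 and 0.012 m and x of pack_e in the frame of case between -0.035 and 0.035 m and y of pack_e in the frame of case between -0.085 and 0.085 m and z of pack_e in the frame of case between 0 and 0.012 m), for 0.2 s.
3. the cover is slid fully shut (value of joint case_cover below 0.005 m), for 0.2 s.
At the end, for the whole second after the job is handed in: Every pack stands upright (within 0.15 rad) on the floor of the case's cells; the cover is within 5 mm of fully shut; the tub stands on it with its feet in the recesses (within 5 mm of the seat point, at most 2 mm above it, level, square to the case within 0.06 rad); all at rest (all of step 2 and value of joint case_cover below 0.005 m and horizontal distance between tub and cover_seat below 0.005 m and z of tub in the frame of cover_seat below 0.002 m and angle between the y axis of tub and the y axis of case, either way round below 0.06 rad and angle between tub's own z axis and vertical below 0.04 rad and linear speed of tub below 0.02 m/s); the robot touches nothing.
It fails at once if the tub is tipped over (angle between tub's own z axis and vertical above 0.7 rad).
It fails at once if the wax tin is moved by more than 30 mm (distance of wax_tin from where it was at the start of the episode above 0.03 m).
It fails at once if the chisel is moved by more than 30 mm (distance of flat_chisel from where it was at the start of the episode above 0.03 m).
Of pack_a, pack_b, pack_c, pack_d, pack_e only 3 to 4 are there at a start; the rules pass over those that are not, and their reading is None.
At some moment in a run one of tub may be knocked a few centimetres aside while the robot is not near it.
It also fails if it takes over 210 s, if anything falls off the work surface, if the arm or the gripper's body presses on something with over 40 N, if the wrist force passes 120 N, or if a joint passes its speed limit or range.

## Robot

A 7-joint arm with a two-finger parallel gripper is mounted at the origin on a cart in front of the work surface, level with it; the furniture and walls round the work are solid. World frame = base frame: x ahead of the robot, y to its left, z up, the work surface at z = 0. Lengths are in m, angles in rad, forces in N, time in s.
With the tool pointing down it reaches from about 0.425 to 0.925 m from the base axis. Payload 6.8 kg.
Tool frame: the origin (TCP) lies on the centre line of the jaws, within the pads' length; the fingertips stand 14 mm ahead of it and the grasp point (between the pads) lies 5 mm behind it; z points along the fingers, y is the line along which they close (so a half turn about z gives the same grasp; the last joint's range is limited). The gripper opens to 85 mm and grips with 20 to 120 N. Pads are 22 mm wide; open, the fingers measure 114 mm over their backs; the gripper's body (76 mm by 85 mm) begins 54 mm behind the grasp point. The pads swing forward as they close: fully open they stand 13 mm farther back than shut.
Start: joints at [-1.384, 0.477, 0.022, 1.555, -0.011, 1.109, -0.083], TCP at [0.196, 0.646, 0.245] pointing down, gripper open.
Joint ranges: [-2.96, 2.96], [-0.34, 2.1], [-1.41, 1.46], [0.24, 2.44], [-1.37, 4.51], [0.17, 1.92], [-2.96, 2.96]. Speed limits (rad/s): [2.39, 2.39, 3.14, 3.14, 3.14, 3.14, 3.14].

## Interface

Orientations are given as a unit quaternion [w, x, y, z].
In Python, from station import bot gives the robot as it stands. The module is installed in compiled form; this text tells all that it offers.
- The arm moves only by the tool drive_tool, never from a script. Its argument "commands" is a list of rows, each an object with "hand": the opening, from 0 (shut) to 1 (fully open); "translation": the shift along the world's x, y, z in mm, a list of three; "angular": the turn, a rotation vector about the world's x, y, z in rad, a list of three. In form: [{"hand": hand, "translation": [tx, ty, tz], "angular": [ax, ay, az]}, ...]. A call has 1 to 12 rows; each row is the pose to reach, as a shift and turn from the pose commanded when the call began; what a row does not reach only later rows make up. A row lasts 1/8 s, in which the tool goes at most 62.5 mm and 10.7 degrees, less where a joint would pass 70% of its speed; a pose out of reach is approached as far as the arm can. A call with a gripper value outside its range is refused whole. The fingers move at their own pace and stop on an object; "force" is the grip in N (left out, the last holds). Time passes only in rows, so rows that repeat a pose let the fingers close. It gives the time, the measured TCP pose, the force, the opening and the grip force at its end, in the units of the state.
- bot.get_obs(): the state, without advancing time (a new reading comes with each control period).
- bot.read_camera(name): name is "scene" or "side" or "wrist"; returns the picture (480x640x3 uint8, red, green, blue); there is no depth.
- bot.camera_model(name): a dict with "fx", "fy", "cx", "cy" (pixels), "view" (4x4, takes a point from world to camera coordinates). Camera axes: x right, y up, looking along -z (the intrinsics and any distortion apply to the point x, -y, -z); pixel columns grow to the right and rows downward; lengths in m; the calibration is good to about 2 mm. The wrist camera is an equidistant fisheye: a pixel r from the principal point sees the ray r / f radians off the axis. A picture is of the moment at which its call begins: read the wrist's pose just before it. camera_model takes no time and is no camera call; for the wrist camera it gives the pose at the moment of the call.
- bot.hand_in(): hands the job in; it is judged then, once.
Trained networks look in the newest picture that a camera, given by its name, has taken for a name from the list of things; names that differ only in an ending like _2 or _b are one class to them, and where a whole thing is asked for, a point or a joint stands for the part that bears it (a point fixed in the world has none). Each returns a list of dicts, best first, with "score" (0 to 1); they miss things now and then, are a little off and sometimes report something else, mostly with a low value. They report only what shows in the picture. A call takes as long as a camera call. They do not tell look-alikes from the thing itself.
- bot.find_in(camera, query): "position" ([column, row] in pixels, amid what is visible of it).
- bot.outline_of(camera, query): "pixels" (480x640 bool, what is visible of it) and "position" ([column, row] in pixels, amid what is visible of it).
The state is a dict: "t": time; "q": joint angles; "joint_vel": joint speeds; "joint_torque": joint torques, N m; "eef_pos": TCP position; "tool_rot": TCP orientation; "contact_force": force on the tool from outside, world axes, zero at the start; "torque": the same for the moment, N m; "gripper_width": opening from 0.0 (shut) to 1.0 (fully open); "grasp_force": force on a finger pad.
Only numpy, scipy, OpenCV 4.12 (cv2) and the standard library are available. Lean on these libraries where they do the work, as an engineer would, in place of code of your own. Each camera call takes 0.05 s, during which the arm holds its last target. There are 200 camera calls.

## Working session

There is one attempt and no reset: what is moved stays moved. The work goes in short steps, Python scripts to look and compute and a tool call to move; the robot and the scene stay as the last step left them, time stands still between calls to the robot, and variables do not carry over. Pictures are saved under pics/ and viewed, at most 14 in all, crops included, and the job is handed in when it is done.

Besides the shell and the picture viewer there is one more tool, called after "Request:" as name([rows], argument=value, ...), one row to a line, values as JSON. drive_tool: Moves the arm, as the interface text tells. Its arguments: {"type":"object","properties":{"commands":{"type":"array","items":{"type":"object","properties":{"hand":{"type":"number"},"translation":{"type":"array","items":{"type":"number"}},"angular":{"type":"array","items":{"type":"number"}}}}},"force":{"type":"number"}},"required":["commands"]}

```bash
mkdir -p pics
cat > h.py <<'E'
import numpy as np, cv2
from station import bot
def snap(n,f=None):
    im=bot.read_camera(n)
    if f: cv2.imwrite('pics/'+f,im[:,:,::-1])
    return im
def ray(n,px,m=None):
    m=m or bot.camera_model(n); V=np.array(m['view']); R=V[:3,:3]
    x=(px[0]-m['cx'])/m['fx']; y=(px[1]-m['cy'])/m['fy']
    if n=='wrist':
        r=np.hypot(x,y); s=np.sin(r)/max(r,1e-9); d=np.array([x*s,y*s,np.cos(r)])
    else: d=np.array([x,y,1.])
    d=R.T@(d*[1,-1,-1]); return -R.T@V[:3,3], d/np.linalg.norm(d)
def onz(n,px,z,m=None):
    o,d=ray(n,px,m); return o+d*(z-o[2])/d[2]
def tri(rays):
    A=sum(np.eye(3)-np.outer(d,d) for o,d in rays); b=sum((np.eye(3)-np.outer(d,d))@o for o,d in rays)
    return np.linalg.solve(A,b)
def proj(n,P,m=None):
    m=m or bot.camera_model(n); V=np.array(m['view']); p=V[:3,:3]@np.array(P)+V[:3,3]; p=p*[1,-1,-1]
    if n=='wrist':
        r=np.hypot(p[0],p[1]); t=np.arctan2(r,p[2]); u=p[:2]/max(r,1e-9)*t
    else: u=p[:2]/p[2]
    return np.array([u[0]*m['fx']+m['cx'],u[1]*m['fy']+m['cy']])
E
python3 - <<'E'
from h import *
np.set_printoptions(precision=3,suppress=True)
o=bot.get_obs(); print(o['eef_pos'],o['tool_rot'],o['contact_force'],o['gripper_width'])
for n in ['scene','side','wrist']:
    m=bot.camera_model(n); print(n,{k:v for k,v in m.items() if k!='view'}); print(np.array(m['view']))
    snap(n,n+'0.png')
    for q in ['charger','pack_a','case','cover_grip','tub','wax_tin','flat_chisel']:
        print(q,[(np.round(d['position']).tolist(),round(d['score'],2)) for d in bot.find_in(n,q)])
E
```

```text
[0.196 0.645 0.244] [-0.     0.147  0.989 -0.001] [-0.881  0.093 -0.686] 0.9947926758573234
scene {'fx': 485.2651343524944, 'fy': 485.2651343524944, 'cx': 315.1100785250424, 'cy': 237.854493627188}
[[ 0.475 -0.88   0.015 -0.33 ]
 [ 0.408  0.234  0.882 -0.301]
 [-0.78  -0.413  0.47  -0.989]
 [ 0.     0.     0.     1.   ]]
charger [([302.0, 291.0], 0.75)]
pack_a [([394.0, 234.0], 0.96), ([284.0, 266.0], 0.92), ([323.0, 276.0], 0.81), ([236.0, 257.0], 0.8), ([344.0, 280.0], 0.69), ([360.0, 223.0], 0.48)]
case [([207.0, 228.0], 0.68), ([325.0, 276.0], 0.49)]
cover_grip [([186.0, 223.0], 0.8)]
tub [([354.0, 246.0], 0.91)]
wax_tin [([387.0, 290.0], 0.8)]
flat_chisel [([449.0, 322.0], 0.85), ([207.0, 228.0], 0.35)]
side {'fx': 600.3258313723254, 'fy': 600.3258313723254, 'cx': 326.8875791595202, 'cy': 232.16758750644644}
[[ 0.841 -0.541 -0.012 -0.508]
 [ 0.287  0.428  0.857 -0.219]
 [-0.458 -0.724  0.515 -1.303]
 [ 0.     0.     0.     1.   ]]
charger [([289.0, 296.0], 0.88)]
pack_a [([271.0, 254.0], 0.89), ([301.0, 275.0], 0.85), ([245.0, 232.0], 0.67), ([411.0, 232.0], 0.66), ([314.0, 287.0], 0.65)]
case [([245.0, 194.0], 0.57)]
cover_grip [([230.0, 184.0], 0.85), ([377.0, 314.0], 0.51)]
tub [([379.0, 255.0], 0.93)]
wax_tin [([376.0, 316.0], 0.89)]
flat_chisel [([410.0, 362.0], 0.93), ([301.0, 274.0], 0.31)]
wrist {'fx': 371.64829954431775, 'fy': 371.64829954431775, 'cx': 322.0154354542452, 'cy': 244.82060974739204}
[[ 0.289  0.957  0.001 -0.675]
 [-0.907  0.274 -0.32   0.042]
 [-0.306  0.091  0.948 -0.38 ]
 [ 0.     0.     0.     1.   ]]
charger []
pack_a [([12.0, 450.0], 0.94)]
case [([151.0, 462.0], 0.75)]
cover_grip [([152.0, 470.0], 0.72)]
tub [([153.0, 467.0], 0.23)]
wax_tin [([3.0, 466.0], 0.63)]
flat_chisel []
```

View pics/scene0.png

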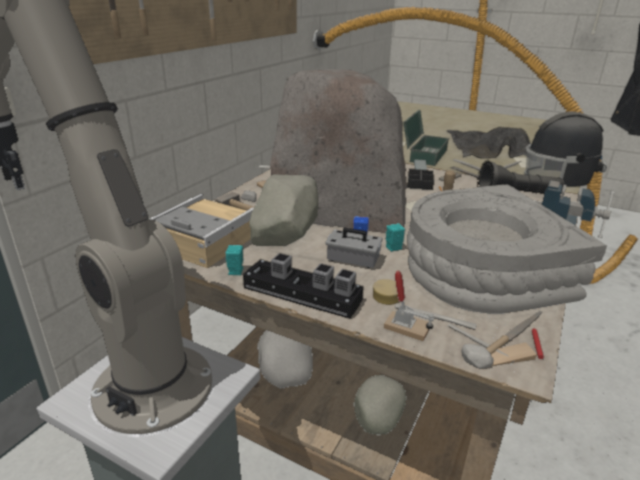

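View pics/side0.png

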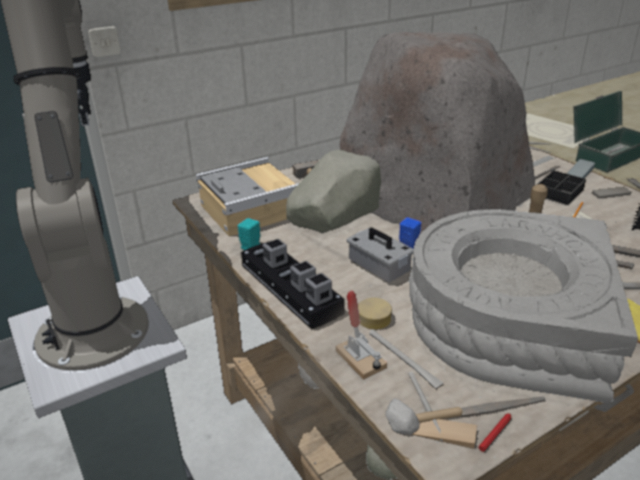

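Scene view: three grey packs sit in the charger at (282,265), (323,276) and (345,281). The case with its cover is at (207,228), the tub at (354,246), the tin at (387,290) and the chisel at about (449,322). Possible mix-ups for the packs are turquoise blocks at (235,258) and (394,236), and a blue one at (360,225). I choose the three grey heads in the black charger, which are at (275,252), (302,273) and (318,288) in the side view. Next I triangulate and make a close crop.

Run:
```python
from h import *
np.set_printoptions(precision=3,suppress=True)
S=lambda a,b: tri([ray('scene',a),ray('side',b)])
for n,a,b in [('p1',(284,266),(271,254)),('p2',(323,276),(301,275)),('p3',(344,280),(314,287)),('charger',(302,291),(289,296)),('case',(207,228),(245,194)),('grip',(186,223),(230,184)),('tub',(354,246),(379,255)),('tin',(387,290),(376,316)),('chisel',(449,322),(410,362)),('tq1',(235,258),(249,235)),('blue',(361,225),(411,232))]: print(n,S(a,b))
a=cv2.imread('pics/scene0.png')[190:330,150:420]; b=cv2.imread('pics/side0.png')[150:330,190:430]
a=cv2.resize(a,(800,int(140*800/270)),interpolation=2)[:300+115]; 
cv2.imwrite('pics/crop0.png',a)
```

```text
p1 [ 0.411 -0.061  0.087]
p2 [ 0.432 -0.163  0.078]
p3 [ 0.429 -0.223  0.085]
charger [ 0.429 -0.108  0.002]
case [0.503 0.267 0.075]
grip [0.49  0.336 0.081]
tub [ 0.663 -0.148  0.044]
tin [ 0.541 -0.3    0.011]
chisel [ 0.494 -0.473  0.019]
tq1 [0.438 0.116 0.043]
blue [ 0.792 -0.113  0.049]
```

View pics/crop0.png

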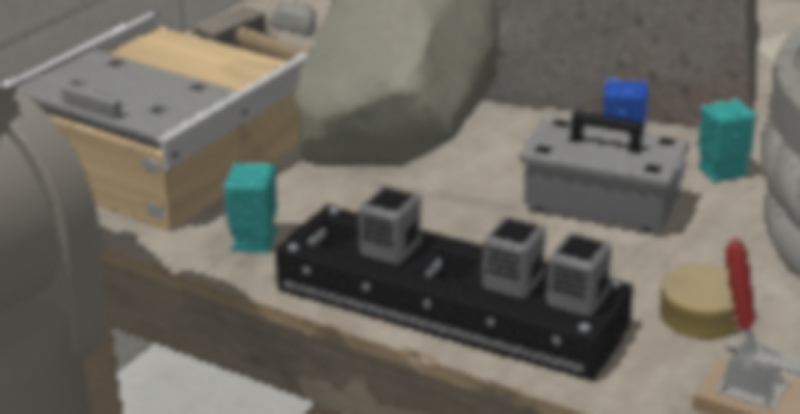

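The crop confirms it: three grey packs in the black charger, in bays 2, 4 and 5 counting from the left. The turquoise and blue blocks stand outside it. I'll fly over the case with the jaws turned along world x.

Request:
drive_tool([
  {"hand": 1, "translation": [30, -20, 50], "angular": [0, 0, -0.15]},
  {"hand": 1, "translation": [60, -60, 90], "angular": [0, 0, -0.3]},
  {"hand": 1, "translation": [90, -100, 120], "angular": [0, 0, -0.45]},
  {"hand": 1, "translation": [120, -150, 150], "angular": [0, 0, -0.6]},
  {"hand": 1, "translation": [150, -200, 150], "angular": [0, 0, -0.75]},
  {"hand": 1, "translation": [190, -250, 150], "angular": [0, 0, -0.9]},
  {"hand": 1, "translation": [230, -300, 150], "angular": [0, 0, -1.05]},
  {"hand": 1, "translation": [270, -340, 150], "angular": [0, 0, -1.2]},
  {"hand": 1, "translation": [290, -360, 150], "angular": [0, 0, -1.28]},
  {"hand": 1, "translation": [290, -360, 150], "angular": [0, 0, -1.28]},
  {"hand": 1, "translation": [290, -360, 150], "angular": [0, 0, -1.28]},
], force=40)

```text
t: 2.58
eef_pos: [0.4851, 0.2876, 0.3951]
tool_rot: [-0.0, 0.707, 0.707, -0.0]
contact_force: [-0.2, 0.1, -0.4]
gripper_width: 0.996
grasp_force: 0.0
```

Run:
```python
from h import *
np.set_printoptions(precision=3,suppress=True)
o=bot.get_obs(); print(o['q'],o['joint_vel'])
m=bot.camera_model('wrist'); snap('wrist','w1.png')
for q in ['case','cover_grip','tub']:
    for d in bot.outline_of('wrist',q):
        p=d['pixels'].astype(np.uint8); c=max(cv2.findContours(p,0,1)[0],key=cv2.contourArea)
        print(q,d['score'],d['position'],onz('wrist',d['position'],.115,m), cv2.minAreaRect(c))
```

```text
[-1.014  0.188  0.44   1.644 -0.083  1.328 -0.561] [-0.012 -0.001 -0.01   0.002  0.001 -0.    -0.001]
cover_grip 0.91 [321.8, 175.5] [0.484 0.313 0.115] ((322.9706115722656, 176.9687957763672), (106.43598937988281, 170.95181274414062), 1.7357045412063599)
tub 0.75 [412.0, 404.5] [ 0.619 -0.02   0.115] ((416.96685791015625, 408.50225830078125), (51.685264587402344, 41.773929595947266), 86.18592071533203)
```

View pics/w1.png

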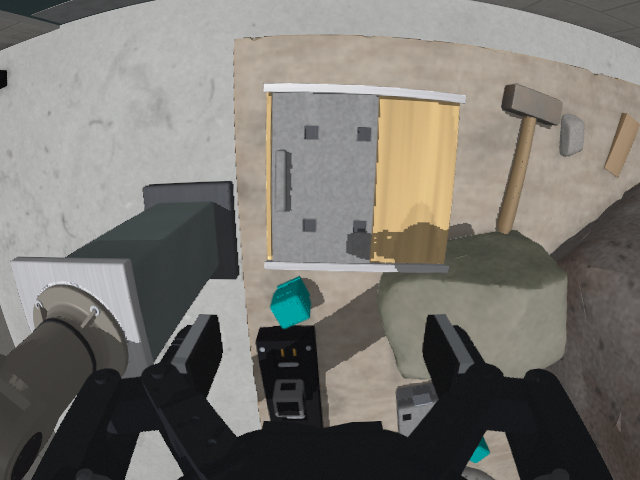

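Wrist view: the cover's recesses are at about (311,132), (364,134), (309,225) and (360,227), and the bar is at (282,180). The deck is on the right (+x). The charger and first pack are at (290,395) and the tub at the bottom (415,405). The cover shows a thin strip of wood on its left, so it is already open a little.

Run:
```python
from h import *
np.set_printoptions(precision=4,suppress=True)
im=cv2.imread('pics/w1.png',0); m=bot.camera_model('wrist')
pts=[]
for x,y in [(311,132),(364,134),(309,225),(360,227)]:
    w=im[y-13:y+14,x-13:x+14].astype(float); med=np.median(w); k=np.clip(med-w-15,0,30); k[k<10]=0
    yy,xx=np.mgrid[-13:14,-13:14]; p=(x+(k*xx).sum()/k.sum(),y+(k*yy).sum()/k.sum()); 
    P=onz('wrist',p,.0965,m); pts.append(P); print(p,(k>0).sum(),P)
p=np.array(pts); print(np.linalg.norm(p[1]-p[0]),np.linalg.norm(p[3]-p[2]),np.linalg.norm(p[2]-p[0]),np.linalg.norm(p[3]-p[1]),p.mean(0))
ex=(p[1]-p[0]+p[3]-p[2]); ey=p[0]-p[2]+p[1]-p[3]; print('yaw',np.arctan2(ex[1],ex[0]),np.arctan2(-ey[0],ey[1]))
for q in [(276,150),(289,151),(288,210),(275,210)]: print('bar',onz('wrist',q,.1155,m))
for q in [(265,88),(465,98),(265,266),(448,269)]: print('rail',onz('wrist',q,.102,m))
```

```text
(np.float64(310.65082969432314), np.float64(132.0770305676856)) 203 [0.4716 0.36   0.0965]
(np.float64(364.1305957590037), np.float64(133.9626388421407)) 210 [0.5324 0.3584 0.0965]
(np.float64(308.832982590396), np.float64(225.01300937440215)) 186 [0.4688 0.2503 0.0965]
(np.float64(359.4196978175714), np.float64(233.86821488528258)) 225 [0.5296 0.2393 0.0965]
0.060781309652946064 0.06176966308276358 0.10977574321284758 0.11909984631258665 [0.5006 0.302  0.0965]
yaw -0.1034323819206228 -0.024434426733703152
bar [0.4341 0.3412 0.1155]
bar [0.4484 0.3398 0.1155]
bar [0.4461 0.2732 0.1155]
bar [0.4313 0.2733 0.1155]
rail [0.4209 0.4116 0.102 ]
rail [0.6507 0.4074 0.102 ]
rail [0.4143 0.1997 0.102 ]
rail [0.6452 0.1948 0.102 ]
```

Seat centre is at about (0.5006, 0.304), the case origin at about (0.473, 0.304) with yaw −0.025, and the cover is about 14 mm open. Now I'll grip the bar.

Request:
drive_tool([
  {"hand": 1, "translation": [-20, 8, -55], "angular": [0, 0, -0.025]},
  {"hand": 1, "translation": [-35, 14, -110], "angular": [0, 0, -0.025]},
  {"hand": 1, "translation": [-47, 17, -165], "angular": [0, 0, -0.025]},
  {"hand": 1, "translation": [-47, 17, -220], "angular": [0, 0, -0.025]},
  {"hand": 1, "translation": [-47, 17, -255], "angular": [0, 0, -0.025]},
  {"hand": 1, "translation": [-47, 17, -278], "angular": [0, 0, -0.025]},
  {"hand": 1, "translation": [-47, 17, -278], "angular": [0, 0, -0.025]},
  {"hand": 0, "translation": [-47, 17, -278], "angular": [0, 0, -0.025]},
  {"hand": 0, "translation": [-47, 17, -278], "angular": [0, 0, -0.025]},
  {"hand": 0, "translation": [-47, 17, -278], "angular": [0, 0, -0.025]},
  {"hand": 0, "translation": [-47, 17, -278], "angular": [0, 0, -0.025]},
], force=40)

```text
t: 4.15
eef_pos: [0.4391, 0.3031, 0.1178]
tool_rot: [-0.0, 0.717, 0.697, 0.0]
contact_force: [-3.1, 0.1, 0.8]
gripper_width: 0.142
grasp_force: 1.2
```

Request:
drive_tool([
  {"hand": 0, "translation": [0, 0, 0], "angular": [0, 0, 0]},
  {"hand": 0, "translation": [8, 0, 0], "angular": [0, 0, 0]},
  {"hand": 0, "translation": [25, -1, 0], "angular": [0, 0, 0]},
  {"hand": 0, "translation": [45, -1, 0], "angular": [0, 0, 0]},
  {"hand": 0, "translation": [65, -2, 0], "angular": [0, 0, 0]},
  {"hand": 0, "translation": [85, -2, 0], "angular": [0, 0, 0]},
  {"hand": 0, "translation": [97, -2, 0], "angular": [0, 0, 0]},
  {"hand": 0, "translation": [100, -2, 0], "angular": [0, 0, 0]},
  {"hand": 0, "translation": [100, -2, 0], "angular": [0, 0, 0]},
])

```text
t: 5.28
eef_pos: [0.5381, 0.3004, 0.1179]
tool_rot: [-0.001, 0.717, 0.697, -0.001]
contact_force: [-6.0, -2.6, 10.5]
gripper_width: 0.126
grasp_force: 42.9
```

Request:
drive_tool([
  {"hand": 0.6, "translation": [0, 0, 0], "angular": [0, 0, 0]},
  {"hand": 1, "translation": [0, 0, 0], "angular": [0, 0, 0]},
  {"hand": 1, "translation": [0, 0, 30], "angular": [0, 0, 0.0]},
  {"hand": 1, "translation": [-10, 0, 90], "angular": [0, 0, 0.025]},
  {"hand": 1, "translation": [-30, -20, 150], "angular": [0, 0, 0.025]},
  {"hand": 1, "translation": [-40, -70, 200], "angular": [0, 0, 0.025]},
  {"hand": 1, "translation": [-40, -130, 230], "angular": [0, 0, 0.025]},
  {"hand": 1, "translation": [-40, -190, 230], "angular": [0, 0, 0.025]},
  {"hand": 1, "translation": [-40, -250, 230], "angular": [0, 0, 0.025]},
  {"hand": 1, "translation": [-40, -310, 230], "angular": [0, 0, 0.025]},
  {"hand": 1, "translation": [-40, -330, 230], "angular": [0, 0, 0.025]},
  {"hand": 1, "translation": [-40, -330, 230], "angular": [0, 0, 0.025]},
])

```text
t: 6.78
eef_pos: [0.4989, -0.0318, 0.3475]
tool_rot: [0.0, 0.71, 0.704, 0.0]
contact_force: [0.2, 0.1, -0.8]
gripper_width: 0.999
grasp_force: 0.0
```

Run:
```python
from h import *
import pickle
np.set_printoptions(precision=4,suppress=True)
print(bot.get_obs()['joint_vel'])
m=bot.camera_model('wrist'); pickle.dump(m,open('m2.pkl','wb')); snap('wrist','w2.png')
for q in ['charger','pack_a','tub','wax_tin']:
    for d in bot.outline_of('wrist',q):
        p=d['pixels'].astype(np.uint8); c=max(cv2.findContours(p,0,1)[0],key=cv2.contourArea)
        print(q,round(d['score'],2),d['position'],onz('wrist',d['position'],.098,m),p.sum())
snap('scene','s2.png'); snap('side','d2.png')
print([bot.find_in('side','cover_grip')[:2]])
```

```text
[-0.0362  0.0101 -0.0622 -0.0046 -0.0184 -0.0014 -0.0268]
charger 0.88 [282.1, 221.3] [ 0.4562 -0.0507  0.098 ] 12344
pack_a 0.82 [529.7, 253.1] [ 0.7497 -0.0899  0.098 ] 1801
pack_a 0.8 [280.6, 343.3] [ 0.4469 -0.203   0.098 ] 1559
pack_a 0.78 [268.9, 62.9] [0.4467 0.1144 0.098 ] 1838
pack_a 0.73 [258.3, 211.1] [ 0.4313 -0.0392  0.098 ] 1933
pack_a 0.62 [275.6, 304.2] [ 0.4442 -0.1489  0.098 ] 1818
pack_a 0.58 [517.6, 322.7] [ 0.7533 -0.1869  0.098 ] 1392
tub 0.7 [454.1, 268.2] [ 0.6495 -0.1068  0.098 ] 7299
wax_tin 0.59 [347.5, 366.0] [ 0.5289 -0.2383  0.098 ] 2069
[[]]
```

View pics/w2.png

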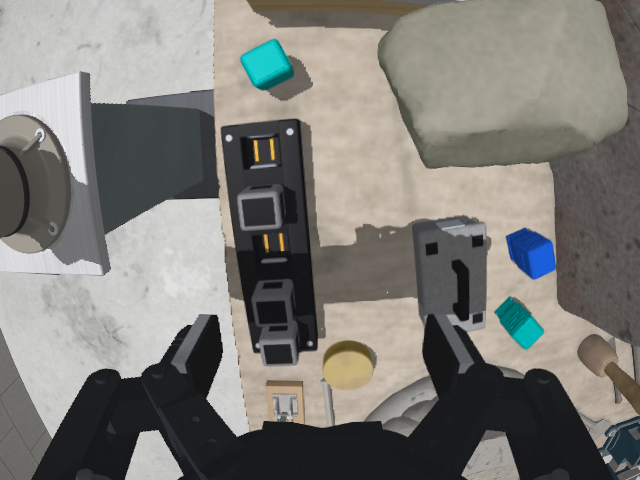

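Wrist view: the packs are at (261,208), (274,300) and (278,345). The empty bays are at (265,150) and (273,245). The tub is at (450,272), the tin at (348,365) and the look-alikes at (267,65), (530,253) and (520,322).

Run:
```python
from h import *
import pickle
np.set_printoptions(precision=4,suppress=True)
m=pickle.load(open('m2.pkl','rb'))
for n,z,L in [('charger corners TL TR BR',.046,[(222,127),(300,119),(316,350)]),('bays',.046,[(265,151),(273.5,246)]),('screws',.046,[(228,138),(290,132)])]:
    print(n); [print(onz('wrist',p,z,m)) for p in L]
im=cv2.imread('pics/w2.png'); 
s=cv2.resize(im[110:370,200:500],None,fx=2.3,fy=2.3,interpolation=cv2.INTER_CUBIC); cv2.imwrite('pics/c2.png',s); print(s.shape)
```

```text
charger corners TL TR BR
[0.3828 0.0509 0.046 ]
[0.4743 0.0563 0.046 ]
[ 0.4885 -0.2489  0.046 ]
bays
[0.4331 0.0202 0.046 ]
[ 0.4385 -0.0958  0.046 ]
screws
[0.3896 0.0374 0.046 ]
[0.4626 0.0415 0.046 ]
(598, 690, 3)
```

View pics/c2.png

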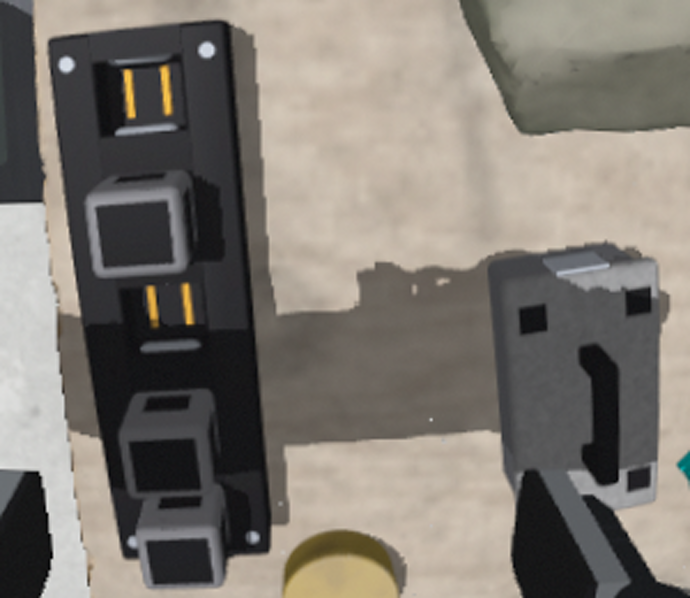

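Run:
```python
from h import *
import pickle
np.set_printoptions(precision=4,suppress=True)
m=pickle.load(open('m2.pkl','rb'))
F=lambda p:(200+p[0]/2.3,110+p[1]/2.3)
for n,z,L in [('corners TL TR BR BL',.046,[(50,38),(230,20),(270,550),(123,557)]),('screws',.046,[(67,65),(207,50),(133,542),(252,537)]),('packs top',.098,[(138,237),(168,462),(183.5,556)]),('tub dimples',.07,[(533,319),(638,301),(638,478)]),('handle ends',.102,[(598,352),(605,478)])]:
    print(n); [print(onz('wrist',F(p),z,m)) for p in L]
```

```text
corners TL TR BR BL
[0.3825 0.0515 0.046 ]
[0.4743 0.0566 0.046 ]
[ 0.4905 -0.2474  0.046 ]
[ 0.4   -0.254  0.046]
screws
[0.3909 0.0371 0.046 ]
[0.4626 0.0418 0.046 ]
[ 0.4073 -0.2425  0.046 ]
[ 0.4798 -0.2378  0.046 ]
packs top
[ 0.433  -0.0414  0.098 ]
[ 0.4407 -0.1577  0.098 ]
[ 0.4451 -0.2157  0.098 ]
tub dimples
[ 0.6288 -0.0926  0.07  ]
[ 0.6878 -0.0831  0.07  ]
[ 0.7051 -0.1914  0.07  ]
handle ends
[ 0.6545 -0.099   0.102 ]
[ 0.6691 -0.1711  0.102 ]
```

Charger centre is at about (0.436, −0.099) with yaw +0.055, and the packs are in bays +60, −60 and −120. I'll hover over the first one and triangulate its height from this second view.

Request:
drive_tool([
  {"hand": 1, "translation": [-30, -4, -40], "angular": [0, 0, 0.063]},
  {"hand": 1, "translation": [-60, -8, -80], "angular": [0, 0, 0.063]},
  {"hand": 1, "translation": [-66, -8, -110], "angular": [0, 0, 0.063]},
  {"hand": 1, "translation": [-66, -8, -120], "angular": [0, 0, 0.063]},
  {"hand": 1, "translation": [-66, -8, -120], "angular": [0, 0, 0.063]},
], force=80)

```text
t: 7.8
eef_pos: [0.4338, -0.0369, 0.2275]
tool_rot: [0.0, 0.686, 0.728, -0.0]
contact_force: [-0.0, 0.1, 0.6]
gripper_width: 1.002
grasp_force: 0.0
```

Run:
```python
from h import *
import pickle
np.set_printoptions(precision=4,suppress=True)
m2=pickle.load(open('m2.pkl','rb'))
m=bot.camera_model('wrist'); pickle.dump(m,open('m3.pkl','wb')); snap('wrist','w3.png')
for d in bot.find_in('wrist','pack_a'): print(round(d['score'],2),d['position'],onz('wrist',d['position'],.09,m), tri([ray('wrist',d['position'],m),ray('wrist',(258.3,211.1),m2)]))
im=cv2.imread('pics/w3.png')
c=[proj('wrist',(.4327,-.0394,.098),m),proj('wrist',(.4393,-.1592,.098),m),proj('wrist',(.4426,-.219,.098),m)]
for p in c: print(p); cv2.drawMarker(im,tuple(int(v) for v in p),(0,0,255),0,8,1)
cv2.imwrite('pics/w3m.png',im)
```

```text
0.97 [343.1, 32.8] [0.4388 0.1122 0.09  ] [0.4527 0.0326 0.3578]
0.77 [321.2, 357.0] [ 0.4392 -0.1476  0.09  ] [ 0.4465 -0.0061  0.272 ]
0.71 [317.6, 237.4] [ 0.4299 -0.0391  0.09  ] [ 0.4296 -0.0411  0.0864]
0.65 [584.5, 372.8] [ 0.7385 -0.1789  0.09  ] [0.471  0.0132 0.3191]
0.62 [607.4, 298.0] [ 0.7279 -0.0843  0.09  ] [0.472  0.019  0.3175]
0.61 [320.9, 406.7] [ 0.4425 -0.2079  0.09  ] [0.4487 0.0014 0.2997]
[321.2203 241.2915]
[320.5593 372.9274]
[320.3442 420.3477]
```

View pics/w3m.png

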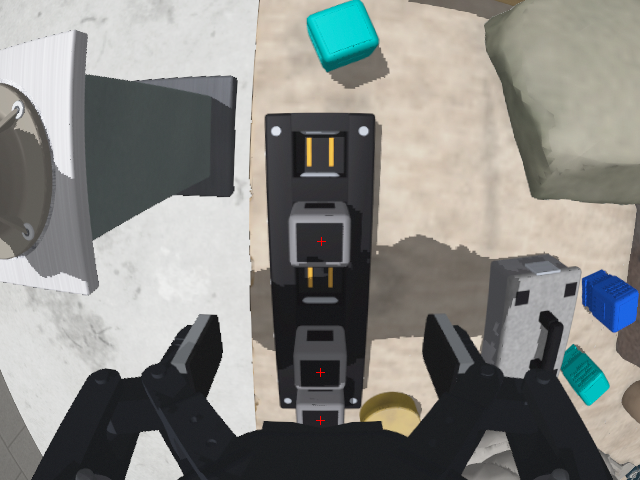

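The projected centres lie on the pack tops at (321,241), (320,373) and (320,420), and the triangulated mid-head height of 0.086 agrees. Next: descend, grip and pull.

Request:
drive_tool([
  {"hand": 1, "translation": [-1, -2, -50], "angular": [0, 0, 0]},
  {"hand": 1, "translation": [-1, -2, -100], "angular": [0, 0, 0]},
  {"hand": 1, "translation": [-1, -2, -135], "angular": [0, 0, 0]},
  {"hand": 1, "translation": [-1, -2, -150], "angular": [0, 0, 0]},
  {"hand": 1, "translation": [-1, -2, -150], "angular": [0, 0, 0]},
  {"hand": 0, "translation": [-1, -2, -150], "angular": [0, 0, 0]},
  {"hand": 0, "translation": [-1, -2, -150], "angular": [0, 0, 0]},
  {"hand": 0, "translation": [-1, -2, -150], "angular": [0, 0, 0]},
  {"hand": 0, "translation": [-1, -2, -150], "angular": [0, 0, 0]},
  {"hand": 0, "translation": [-1, -2, -150], "angular": [0, 0, 0]},
], force=80)

```text
t: 9.15
eef_pos: [0.4328, -0.0389, 0.0786]
tool_rot: [0.0, 0.686, 0.728, 0.001]
contact_force: [-2.0, 1.2, 11.9]
gripper_width: 0.534
grasp_force: 79.9
```

Request:
drive_tool([
  {"hand": 0, "translation": [0, 0, 3], "angular": [0, 0, 0]},
  {"hand": 0, "translation": [0, 0, 6], "angular": [0, 0, 0]},
  {"hand": 0, "translation": [0, 0, 10], "angular": [0, 0, 0]},
  {"hand": 0, "translation": [0, 0, 20], "angular": [0, 0, 0]},
  {"hand": 0, "translation": [0, 0, 35], "angular": [0, 0, 0]},
  {"hand": 0, "translation": [0, 0, 70], "angular": [0, 0, 0]},
  {"hand": 0, "translation": [0, 0, 110], "angular": [0, 0, 0]},
  {"hand": 0, "translation": [0, 0, 140], "angular": [0, 0, 0]},
  {"hand": 0, "translation": [0, 0, 140], "angular": [0, 0, 0]},
])

```text
t: 10.28
eef_pos: [0.4338, -0.0392, 0.2201]
tool_rot: [0.001, 0.686, 0.728, 0.003]
contact_force: [-0.0, 0.6, -3.6]
gripper_width: 0.521
grasp_force: 84.7
```

Request:
drive_tool([
  {"hand": 0, "translation": [3, 30, 5], "angular": [0, 0, -0.01]},
  {"hand": 0, "translation": [10, 85, 5], "angular": [0, 0, -0.03]},
  {"hand": 0, "translation": [18, 140, 5], "angular": [0, 0, -0.05]},
  {"hand": 0, "translation": [24, 195, 5], "angular": [0, 0, -0.07]},
  {"hand": 0, "translation": [30, 250, 5], "angular": [0, 0, -0.085]},
  {"hand": 0, "translation": [35, 305, 5], "angular": [0, 0, -0.085]},
  {"hand": 0, "translation": [39, 350, 5], "angular": [0, 0, -0.085]},
  {"hand": 0, "translation": [40, 368, 5], "angular": [0, 0, -0.085]},
  {"hand": 0, "translation": [40, 368, 5], "angular": [0, 0, -0.085]},
  {"hand": 0, "translation": [40, 368, 5], "angular": [0, 0, -0.085]},
])

```text
t: 11.52
eef_pos: [0.4723, 0.3265, 0.2219]
tool_rot: [0.0, 0.717, 0.697, -0.001]
contact_force: [0.1, -0.4, -1.8]
gripper_width: 0.525
grasp_force: 84.7
```

Run:
```python
from h import *
m=bot.camera_model('wrist'); snap('wrist','w4.png')
im=cv2.imread('pics/w4.png'); R=np.array([[np.cos(-.026),-np.sin(-.026)],[np.sin(-.026),np.cos(-.026)]])
def W(x,y,z): return (*(R@[x,y]+[.473,.304]),z)
def L(a,b,c): 
    P=np.array([proj('wrist',np.array(W(*a))*(1-t)+np.array(W(*b))*t,m) for t in np.linspace(0,1,20)]); cv2.polylines(im,[P.round().astype(int)],False,c,1)
for y in (-50,0,50): L((-.05,y/1e3,.024),(.053,y/1e3,.024),(0,0,255))
for y in (-.099,.099): L((-.05,y,.085),(.053,y,.085),(0,255,0))
for x in (-.05,): L((x,-.099,.085),(x,.099,.085),(0,255,0))
L((.053,-.05,.0965),(.053,.05,.0965),(255,0,0))
cv2.imwrite('pics/w4m.png',im)
```

```text
(no output)
```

View pics/w4m.png

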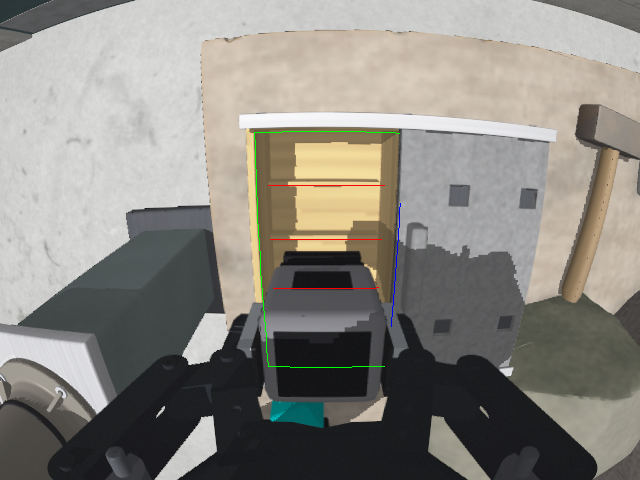

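The overlay agrees: red lines on the ribs at rows 184 and 238, and the cover edge on the blue line, so the cover is fully open. Lowering into cell +25.

Request:
drive_tool([
  {"hand": 0, "translation": [1, 2, -40], "angular": [0, 0, 0]},
  {"hand": 0, "translation": [1, 2, -80], "angular": [0, 0, 0]},
  {"hand": 0, "translation": [1, 2, -115], "angular": [0, 0, 0]},
  {"hand": 0, "translation": [1, 2, -140], "angular": [0, 0, 0]},
  {"hand": 0, "translation": [1, 2, -150], "angular": [0, 0, 0]},
  {"hand": 0, "translation": [1, 2, -156], "angular": [0, 0, 0]},
  {"hand": 0, "translation": [1, 2, -156], "angular": [0, 0, 0]},
])

```text
t: 12.45
eef_pos: [0.4735, 0.3308, 0.0669]
tool_rot: [0.0, 0.716, 0.698, 0.0]
contact_force: [-0.6, 0.7, -2.5]
gripper_width: 0.525
grasp_force: 84.7
```

Request:
drive_tool([
  {"hand": 0, "translation": [0, -1, -2], "angular": [0, 0, 0]},
  {"hand": 0, "translation": [0, -1, -4], "angular": [0, 0, 0]},
  {"hand": 0, "translation": [0, -1, -4], "angular": [0, 0, 0]},
])

```text
t: 12.82
eef_pos: [0.4735, 0.3301, 0.0627]
tool_rot: [0.0, 0.716, 0.698, 0.0]
contact_force: [0.6, -0.2, -0.8]
gripper_width: 0.529
grasp_force: 84.9
```

Request:
drive_tool([
  {"hand": 0, "translation": [0, 0, -1], "angular": [0, 0, 0]},
  {"hand": 0, "translation": [0, 0, -1], "angular": [0, 0, 0]},
  {"hand": 0.7, "translation": [0, 0, -1], "angular": [0, 0, 0]},
  {"hand": 0.7, "translation": [0, 0, -1], "angular": [0, 0, 0]},
  {"hand": 0.7, "translation": [0, 0, -1], "angular": [0, 0, 0]},
  {"hand": 0.7, "translation": [0, 0, 40], "angular": [0, 0, 0]},
  {"hand": 0.7, "translation": [0, 0, 90], "angular": [0, 0, 0]},
  {"hand": 1, "translation": [-5, -30, 130], "angular": [0, 0, 0.02]},
  {"hand": 1, "translation": [-10, -90, 135], "angular": [0, 0, 0.04]},
  {"hand": 1, "translation": [-15, -150, 135], "angular": [0, 0, 0.06]},
  {"hand": 1, "translation": [-20, -210, 135], "angular": [0, 0, 0.084]},
  {"hand": 1, "translation": [-24, -270, 135], "angular": [0, 0, 0.084]},
])

```text
t: 14.32
eef_pos: [0.449, 0.0581, 0.1978]
tool_rot: [0.0, 0.686, 0.727, 0.001]
contact_force: [1.6, -0.7, 1.0]
gripper_width: 0.997
grasp_force: 0.0
```

Request:
drive_tool([
  {"hand": 1, "translation": [-2, -55, 0], "angular": [0, 0, 0]},
  {"hand": 1, "translation": [-5, -110, 0], "angular": [0, 0, 0]},
  {"hand": 1, "translation": [-7, -165, 0], "angular": [0, 0, 0]},
  {"hand": 1, "translation": [-9, -205, 0], "angular": [0, 0, 0]},
  {"hand": 1, "translation": [-9, -218, 0], "angular": [0, 0, 0]},
  {"hand": 1, "translation": [-9, -218, -40], "angular": [0, 0, 0]},
  {"hand": 1, "translation": [-9, -218, -80], "angular": [0, 0, 0]},
  {"hand": 1, "translation": [-9, -218, -110], "angular": [0, 0, 0]},
  {"hand": 1, "translation": [-9, -218, -119], "angular": [0, 0, 0]},
  {"hand": 1, "translation": [-9, -218, -119], "angular": [0, 0, 0]},
])

```text
t: 15.58
eef_pos: [0.4404, -0.1578, 0.0785]
tool_rot: [-0.0, 0.686, 0.727, -0.0]
contact_force: [-0.4, -0.2, 0.2]
gripper_width: 1.002
grasp_force: 0.0
```

Request:
drive_tool([
  {"hand": 0, "translation": [0, 0, 0], "angular": [0, 0, 0]},
  {"hand": 0, "translation": [0, 0, 0], "angular": [0, 0, 0]},
  {"hand": 0, "translation": [0, 0, 0], "angular": [0, 0, 0]},
  {"hand": 0, "translation": [0, 0, 0], "angular": [0, 0, 0]},
  {"hand": 0, "translation": [0, 0, 0], "angular": [0, 0, 0]},
])

```text
t: 16.2
eef_pos: [0.4404, -0.1581, 0.0794]
tool_rot: [0.0, 0.686, 0.727, 0.001]
contact_force: [-3.1, 1.9, 9.6]
gripper_width: 0.525
grasp_force: 80.4
```

Request:
drive_tool([
  {"hand": 0, "translation": [0, 0, 3], "angular": [0, 0, 0]},
  {"hand": 0, "translation": [0, 0, 6], "angular": [0, 0, 0]},
  {"hand": 0, "translation": [0, 0, 10], "angular": [0, 0, 0]},
  {"hand": 0, "translation": [0, 0, 20], "angular": [0, 0, 0]},
  {"hand": 0, "translation": [0, 0, 35], "angular": [0, 0, 0]},
  {"hand": 0, "translation": [0, 0, 75], "angular": [0, 0, 0]},
  {"hand": 0, "translation": [0, 0, 115], "angular": [0, 0, 0]},
  {"hand": 0, "translation": [0, 10, 140], "angular": [0, 0, 0]},
  {"hand": 0, "translation": [0, 50, 145], "angular": [0, 0, -0.01]},
  {"hand": 0, "translation": [4, 105, 145], "angular": [0, 0, -0.03]},
  {"hand": 0, "translation": [8, 160, 145], "angular": [0, 0, -0.05]},
  {"hand": 0, "translation": [12, 215, 145], "angular": [0, 0, -0.07]},
])

```text
t: 17.7
eef_pos: [0.4523, 0.0584, 0.2247]
tool_rot: [0.0, 0.712, 0.702, 0.001]
contact_force: [1.2, -0.3, -2.5]
gripper_width: 0.527
grasp_force: 84.5
```

Request:
drive_tool([
  {"hand": 0, "translation": [4, 55, 0], "angular": [0, 0, -0.014]},
  {"hand": 0, "translation": [8, 110, 0], "angular": [0, 0, -0.014]},
  {"hand": 0, "translation": [13, 165, 0], "angular": [0, 0, -0.014]},
  {"hand": 0, "translation": [18, 205, 0], "angular": [0, 0, -0.014]},
  {"hand": 0, "translation": [20, 222, 0], "angular": [0, 0, -0.014]},
  {"hand": 0, "translation": [20, 222, 0], "angular": [0, 0, -0.014]},
  {"hand": 0, "translation": [20, 222, 0], "angular": [0, 0, -0.014]},
])

```text
t: 18.58
eef_pos: [0.4723, 0.2767, 0.2236]
tool_rot: [0.0, 0.717, 0.697, -0.0]
contact_force: [-0.4, -0.6, -3.0]
gripper_width: 0.531
grasp_force: 84.5
```

Request:
drive_tool([
  {"hand": 0, "translation": [0, 1, -40], "angular": [0, 0, 0]},
  {"hand": 0, "translation": [0, 1, -80], "angular": [0, 0, 0]},
  {"hand": 0, "translation": [0, 1, -115], "angular": [0, 0, 0]},
  {"hand": 0, "translation": [0, 1, -140], "angular": [0, 0, 0]},
  {"hand": 0, "translation": [0, 1, -150], "angular": [0, 0, 0]},
  {"hand": 0, "translation": [0, 1, -157], "angular": [0, 0, 0]},
  {"hand": 0, "translation": [0, 1, -160], "angular": [0, 0, 0]},
  {"hand": 0, "translation": [0, 1, -160], "angular": [0, 0, 0]},
])

```text
t: 19.58
eef_pos: [0.4724, 0.2799, 0.0638]
tool_rot: [0.0, 0.716, 0.698, 0.0]
contact_force: [-0.1, -0.7, -2.2]
gripper_width: 0.524
grasp_force: 84.6
```

Request:
drive_tool([
  {"hand": 0, "translation": [0, 0, -2], "angular": [0, 0, 0]},
  {"hand": 0, "translation": [0, 0, -2], "angular": [0, 0, 0]},
  {"hand": 0.7, "translation": [0, 0, -2], "angular": [0, 0, 0]},
  {"hand": 0.7, "translation": [0, 0, -2], "angular": [0, 0, 0]},
  {"hand": 0.7, "translation": [0, 0, -2], "angular": [0, 0, 0]},
  {"hand": 0.7, "translation": [0, 0, 40], "angular": [0, 0, 0]},
  {"hand": 0.7, "translation": [0, 0, 90], "angular": [0, 0, 0]},
  {"hand": 1, "translation": [-3, -30, 130], "angular": [0, 0, 0.02]},
  {"hand": 1, "translation": [-6, -90, 135], "angular": [0, 0, 0.04]},
  {"hand": 1, "translation": [-10, -150, 135], "angular": [0, 0, 0.06]},
  {"hand": 1, "translation": [-14, -210, 135], "angular": [0, 0, 0.084]},
  {"hand": 1, "translation": [-18, -270, 135], "angular": [0, 0, 0.084]},
])

```text
t: 21.08
eef_pos: [0.4544, 0.0081, 0.1994]
tool_rot: [0.001, 0.686, 0.727, 0.001]
contact_force: [0.7, -1.1, 0.5]
gripper_width: 0.999
grasp_force: 0.0
```

Request:
drive_tool([
  {"hand": 1, "translation": [-3, -60, 0], "angular": [0, 0, 0]},
  {"hand": 1, "translation": [-6, -120, 0], "angular": [0, 0, 0]},
  {"hand": 1, "translation": [-9, -175, 0], "angular": [0, 0, 0]},
  {"hand": 1, "translation": [-11, -215, 0], "angular": [0, 0, 0]},
  {"hand": 1, "translation": [-11, -227, 0], "angular": [0, 0, 0]},
  {"hand": 1, "translation": [-11, -227, -10], "angular": [0, 0, 0]},
  {"hand": 1, "translation": [-11, -227, -10], "angular": [0, 0, 0]},
])

```text
t: 21.95
eef_pos: [0.4429, -0.2152, 0.1873]
tool_rot: [-0.001, 0.685, 0.728, -0.0]
contact_force: [1.1, 0.9, 0.6]
gripper_width: 0.998
grasp_force: 0.0
```

Run:
```python
from h import *
np.set_printoptions(precision=4,suppress=True)
o=bot.get_obs(); print(o['eef_pos'])
m=bot.camera_model('wrist'); snap('wrist','w5.png')
for q in ['pack_a','tub','wax_tin']:
  for d in bot.find_in('wrist',q): print(q,round(d['score'],2),d['position'],onz('wrist',d['position'],.09,m))
print(proj('wrist',(.4426,-.219,.098),m),proj('wrist',(.4426,-.219,.085),m))
```

```text
[ 0.4429 -0.2152  0.1873]
pack_a 0.68 [632.7, 153.5] [ 0.6803 -0.1188  0.09  ]
pack_a 0.62 [322.9, 252.8] [ 0.4426 -0.2147  0.09  ]
pack_a 0.62 [628.4, 252.7] [ 0.7011 -0.2003  0.09  ]
tub 0.75 [569.2, 163.6] [ 0.6126 -0.138   0.09  ]
wax_tin 0.69 [408.4, 310.9] [ 0.5053 -0.2544  0.09  ]
[322.4857 263.4823] [322.4899 256.324 ]
```

Request:
drive_tool([
  {"hand": 1, "translation": [0, -2, -40], "angular": [0, 0, 0]},
  {"hand": 1, "translation": [0, -2, -80], "angular": [0, 0, 0]},
  {"hand": 1, "translation": [0, -2, -102], "angular": [0, 0, 0]},
  {"hand": 1, "translation": [0, -2, -109], "angular": [0, 0, 0]},
  {"hand": 1, "translation": [0, -2, -109], "angular": [0, 0, 0]},
  {"hand": 0, "translation": [0, -2, -109], "angular": [0, 0, 0]},
  {"hand": 0, "translation": [0, -2, -109], "angular": [0, 0, 0]},
  {"hand": 0, "translation": [0, -2, -109], "angular": [0, 0, 0]},
  {"hand": 0, "translation": [0, -2, -109], "angular": [0, 0, 0]},
  {"hand": 0, "translation": [0, -2, -109], "angular": [0, 0, 0]},
])

```text
t: 23.4
eef_pos: [0.4436, -0.2192, 0.0803]
tool_rot: [0.0, 0.686, 0.727, 0.001]
contact_force: [-1.5, 0.6, 8.8]
gripper_width: 0.527
grasp_force: 80.8
```

Request:
drive_tool([
  {"hand": 0, "translation": [0, 0, 3], "angular": [0, 0, 0]},
  {"hand": 0, "translation": [0, 0, 6], "angular": [0, 0, 0]},
  {"hand": 0, "translation": [0, 0, 10], "angular": [0, 0, 0]},
  {"hand": 0, "translation": [0, 0, 20], "angular": [0, 0, 0]},
  {"hand": 0, "translation": [0, 0, 35], "angular": [0, 0, 0]},
  {"hand": 0, "translation": [0, 0, 75], "angular": [0, 0, 0]},
  {"hand": 0, "translation": [0, 0, 115], "angular": [0, 0, 0]},
  {"hand": 0, "translation": [0, 10, 140], "angular": [0, 0, 0]},
  {"hand": 0, "translation": [0, 50, 145], "angular": [0, 0, -0.01]},
  {"hand": 0, "translation": [4, 105, 145], "angular": [0, 0, -0.03]},
  {"hand": 0, "translation": [8, 160, 145], "angular": [0, 0, -0.05]},
  {"hand": 0, "translation": [12, 215, 145], "angular": [0, 0, -0.07]},
])

```text
t: 24.9
eef_pos: [0.4553, -0.0026, 0.2257]
tool_rot: [0.0, 0.712, 0.702, 0.001]
contact_force: [0.9, -0.0, -1.8]
gripper_width: 0.524
grasp_force: 84.3
```

Request:
drive_tool([
  {"hand": 0, "translation": [4, 55, 0], "angular": [0, 0, -0.014]},
  {"hand": 0, "translation": [8, 110, 0], "angular": [0, 0, -0.014]},
  {"hand": 0, "translation": [11, 165, 0], "angular": [0, 0, -0.014]},
  {"hand": 0, "translation": [15, 215, 0], "angular": [0, 0, -0.014]},
  {"hand": 0, "translation": [16, 231, 0], "angular": [0, 0, -0.014]},
  {"hand": 0, "translation": [16, 231, 0], "angular": [0, 0, -0.014]},
  {"hand": 0, "translation": [16, 231, -30], "angular": [0, 0, -0.014]},
  {"hand": 0, "translation": [16, 231, -60], "angular": [0, 0, -0.014]},
  {"hand": 0, "translation": [16, 231, -100], "angular": [0, 0, -0.014]},
  {"hand": 0, "translation": [16, 231, -130], "angular": [0, 0, -0.014]},
  {"hand": 0, "translation": [16, 231, -150], "angular": [0, 0, -0.014]},
  {"hand": 0, "translation": [16, 231, -158], "angular": [0, 0, -0.014]},
])

```text
t: 26.4
eef_pos: [0.4736, 0.2302, 0.068]
tool_rot: [-0.0, 0.716, 0.698, 0.004]
contact_force: [-0.5, 12.1, 5.4]
gripper_width: 0.528
grasp_force: 115.8
```

Request:
drive_tool([
  {"hand": 0, "translation": [0, 0, -2], "angular": [0, 0, 0]},
  {"hand": 0, "translation": [0, 0, -2], "angular": [0, 0, 0]},
])

```text
t: 26.65
eef_pos: [0.4736, 0.2301, 0.0664]
tool_rot: [-0.0, 0.716, 0.698, 0.004]
contact_force: [0.9, 11.9, -2.9]
gripper_width: 0.523
grasp_force: 115.3
```

A 12 N sideways push suggests the head is against the side wall. I'll shift +y.

Request:
drive_tool([
  {"hand": 0, "translation": [0, 2, 1], "angular": [0, 0, 0]},
  {"hand": 0, "translation": [0, 4, 1], "angular": [0, 0, 0]},
  {"hand": 0, "translation": [0, 4, 1], "angular": [0, 0, 0]},
])

```text
t: 27.02
eef_pos: [0.4726, 0.2306, 0.0665]
tool_rot: [0.0, 0.717, 0.697, 0.002]
contact_force: [1.6, 4.6, -1.1]
gripper_width: 0.525
grasp_force: 114.8
```

Request:
drive_tool([
  {"hand": 0, "translation": [0, 2, 0], "angular": [0, 0, 0]},
  {"hand": 0, "translation": [0, 3, 0], "angular": [0, 0, 0]},
  {"hand": 0, "translation": [0, 3, 0], "angular": [0, 0, 0]},
])

```text
t: 27.4
eef_pos: [0.4706, 0.2331, 0.065]
tool_rot: [0.0, 0.716, 0.698, -0.001]
contact_force: [-0.1, -0.5, -2.5]
gripper_width: 0.526
grasp_force: 114.9
```

Run:
```python
from h import *
a=snap('wrist'); b=snap('side'); 
c=cv2.resize(b[130:260,170:330],(640,520),interpolation=cv2.INTER_CUBIC)
cv2.imwrite('pics/w6.png',a[:,:,::-1])
cv2.imwrite('pics/w6b.png',c[:,:,::-1])
```

```text
(no output)
```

View pics/w6.png

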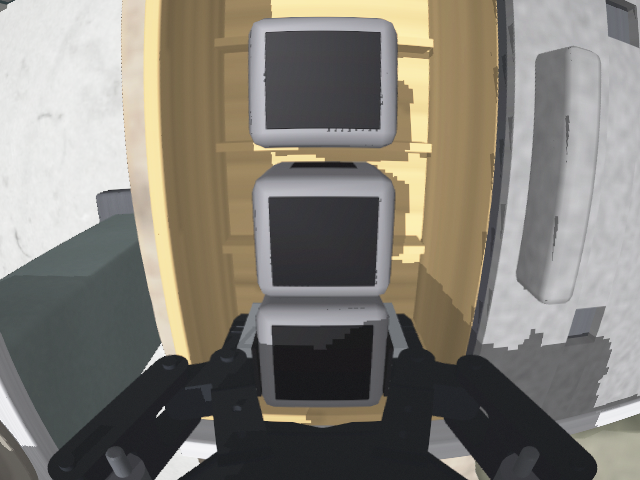

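The first two packs stand in their cells at (322,82) and (324,240). The held one hangs level at (322,360) and no longer presses on anything. Lower, release and rise.

Request:
drive_tool([
  {"hand": 0, "translation": [0, 0, -2], "angular": [0, 0, 0]},
  {"hand": 0, "translation": [0, 0, -3], "angular": [0, 0, 0]},
  {"hand": 0, "translation": [0, 0, -3], "angular": [0, 0, 0]},
  {"hand": 0.7, "translation": [0, 0, -3], "angular": [0, 0, 0]},
  {"hand": 0.7, "translation": [0, 0, -3], "angular": [0, 0, 0]},
  {"hand": 0.7, "translation": [0, 0, -3], "angular": [0, 0, 0]},
  {"hand": 0.7, "translation": [0, 0, 35], "angular": [0, 0, 0]},
  {"hand": 0.7, "translation": [0, 0, 80], "angular": [0, 0, 0]},
  {"hand": 1, "translation": [0, 20, 130], "angular": [0, 0, 0]},
  {"hand": 1, "translation": [20, 40, 170], "angular": [0, 0, 0]},
  {"hand": 1, "translation": [40, 55, 170], "angular": [0, 0, 0]},
  {"hand": 1, "translation": [40, 55, 170], "angular": [0, 0, 0]},
])

```text
t: 29.0
eef_pos: [0.5125, 0.2901, 0.2359]
tool_rot: [0.001, 0.716, 0.698, 0.001]
contact_force: [-0.2, -1.0, 0.1]
gripper_width: 0.996
grasp_force: 0.0
```

Run:
```python
from h import *
np.set_printoptions(precision=4,suppress=True)
m=bot.camera_model('wrist'); snap('wrist','w7.png')
for q in ['pack_a','cover_grip']:
  for d in bot.find_in('wrist',q): print(q,round(d['score'],2),d['position'],onz('wrist',d['position'],.082,m))
```

```text
pack_a 0.83 [271.0, 180.5] [0.4741 0.3301 0.082 ]
pack_a 0.75 [277.6, 236.6] [0.4767 0.2848 0.082 ]
pack_a 0.7 [257.9, 373.5] [0.4474 0.1482 0.082 ]
pack_a 0.69 [277.4, 291.1] [0.4734 0.2367 0.082 ]
pack_a 0.55 [506.5, 473.3] [ 0.7609 -0.0649  0.082 ]
cover_grip 0.89 [411.1, 201.1] [0.5832 0.3116 0.082 ]
```

View pics/w7.png

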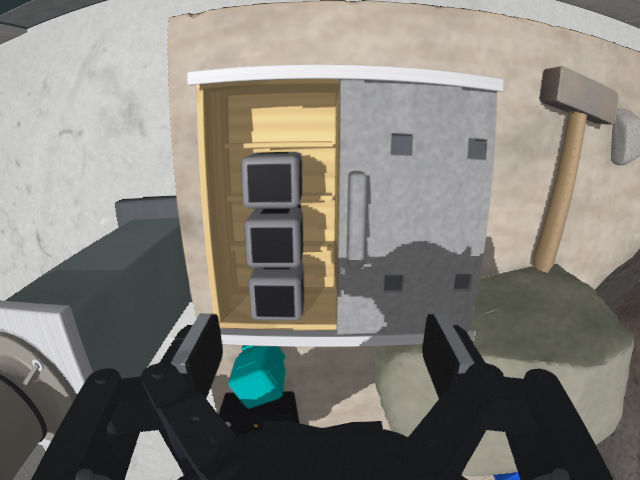

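All three packs stand upright in the cells at (271,180), (275,237) and (276,295), and the cover bar is at (357,216). Grip the bar and close the cover.

Request:
drive_tool([
  {"hand": 1, "translation": [20, 10, -40], "angular": [0, 0, 0]},
  {"hand": 1, "translation": [26, 12, -80], "angular": [0, 0, 0]},
  {"hand": 1, "translation": [26, 12, -108], "angular": [0, 0, 0]},
  {"hand": 1, "translation": [26, 12, -118], "angular": [0, 0, 0]},
  {"hand": 1, "translation": [26, 12, -118], "angular": [0, 0, 0]},
  {"hand": 0, "translation": [26, 12, -118], "angular": [0, 0, 0]},
  {"hand": 0, "translation": [26, 12, -118], "angular": [0, 0, 0]},
  {"hand": 0, "translation": [26, 12, -118], "angular": [0, 0, 0]},
  {"hand": 0, "translation": [26, 12, -118], "angular": [0, 0, 0]},
  {"hand": 0, "translation": [26, 12, -118], "angular": [0, 0, 0]},
  {"hand": 0, "translation": [26, 12, -118], "angular": [0, 0, 0]},
], force=40)

```text
t: 30.52
eef_pos: [0.5374, 0.301, 0.1178]
tool_rot: [-0.0, 0.716, 0.698, 0.0]
contact_force: [-0.8, 0.1, 4.5]
gripper_width: 0.126
grasp_force: 42.7
```

Request:
drive_tool([
  {"hand": 0, "translation": [-8, 0, 0], "angular": [0, 0, 0]},
  {"hand": 0, "translation": [-25, 1, 0], "angular": [0, 0, 0]},
  {"hand": 0, "translation": [-45, 1, 0], "angular": [0, 0, 0]},
  {"hand": 0, "translation": [-65, 2, 0], "angular": [0, 0, 0]},
  {"hand": 0, "translation": [-85, 2, 0], "angular": [0, 0, 0]},
  {"hand": 0, "translation": [-103, 3, 0], "angular": [0, 0, 0]},
  {"hand": 0, "translation": [-112, 3, 0], "angular": [0, 0, 0]},
  {"hand": 0, "translation": [-114, 3, 0], "angular": [0, 0, 0]},
  {"hand": 0, "translation": [-114, 3, 0], "angular": [0, 0, 0]},
])

```text
t: 31.65
eef_pos: [0.423, 0.3042, 0.1177]
tool_rot: [-0.0, 0.716, 0.698, 0.0]
contact_force: [1.9, -0.6, 7.6]
gripper_width: 0.125
grasp_force: 43.0
```

Request:
drive_tool([
  {"hand": 0, "translation": [-2, 0, 0], "angular": [0, 0, 0]},
  {"hand": 0, "translation": [-3, 0, 0], "angular": [0, 0, 0]},
  {"hand": 0, "translation": [-3, 0, 0], "angular": [0, 0, 0]},
])

```text
t: 32.02
eef_pos: [0.4229, 0.3041, 0.1178]
tool_rot: [0.001, 0.717, 0.697, 0.003]
contact_force: [10.5, 0.7, -2.7]
gripper_width: 0.121
grasp_force: 41.7
```

Request:
drive_tool([
  {"hand": 0, "translation": [3, 0, 0], "angular": [0, 0, 0]},
  {"hand": 1, "translation": [3, 0, 0], "angular": [0, 0, 0]},
  {"hand": 1, "translation": [3, 0, 0], "angular": [0, 0, 0]},
  {"hand": 1, "translation": [3, 0, 30], "angular": [0, 0, 0]},
  {"hand": 1, "translation": [20, -5, 80], "angular": [0, 0, 0]},
  {"hand": 1, "translation": [45, -12, 130], "angular": [0, 0, 0]},
  {"hand": 1, "translation": [63, -20, 160], "angular": [0, 0, 0]},
  {"hand": 1, "translation": [63, -20, 160], "angular": [0, 0, 0]},
  {"hand": 1, "translation": [63, -20, 160], "angular": [0, 0, 0]},
])

```text
t: 33.15
eef_pos: [0.4816, 0.2838, 0.2759]
tool_rot: [-0.0, 0.716, 0.698, -0.001]
contact_force: [0.5, 0.1, -0.6]
gripper_width: 1.001
grasp_force: 0.0
```

```bash
cat > rec.py <<'E'
from h import *
from scipy.optimize import least_squares
np.set_printoptions(precision=4,suppress=True)
def blob(g,p,z,m,half,thr):
    x,y=[int(round(v)) for v in p]; w=g[y-half:y+half+1,x-half:x+half+1].copy()
    _,b=cv2.threshold(w,thr,255,cv2.THRESH_BINARY_INV); n,l,s,c=cv2.connectedComponentsWithStats(b)
    k=min(range(1,n),key=lambda i:np.hypot(*(c[i]-half))); return (x-half+c[k][0],y-half+c[k][1]),s[k][4]
E
python3 - <<'E'
from rec import *
print(bot.get_obs()['eef_pos'])
m=bot.camera_model('wrist'); snap('wrist','w8.png'); import pickle; pickle.dump(m,open('m8.pkl','wb'))
g=cv2.imread('pics/w8.png',0)
c,s=np.cos(-.026),np.sin(-.026)
for sx in(-.03,.03):
  for sy in(-.055,.055):
    P=np.array([.4859+c*sx-s*sy,.304+s*sx+c*sy,.0965]); p=proj('wrist',P,m); x,y=p.round().astype(int)
    w=g[y-14:y+15,x-14:x+15]; print(p, w.min(), np.median(w), np.percentile(w,80)); 
im=cv2.imread('pics/w8.png'); cv2.imwrite('pics/w8c.png',cv2.resize(im[100:330,200:480],(800,657)) [:600])
E
```

```text
[0.4816 0.2838 0.2759]
[293.4788 258.237 ] 45 141.0 146.0
[291.3143 131.8592] 45 136.0 147.0
[361.0741 258.3923] 44 76.0 79.0
[364.6539 132.2398] 44 129.0 145.0
```

View pics/w8.png

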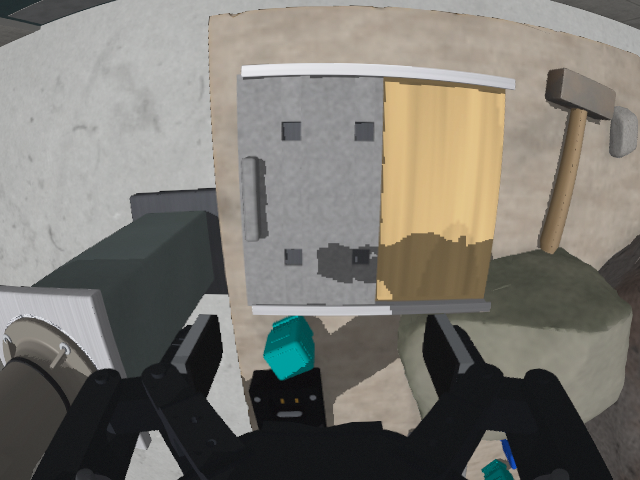

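The cover is shut, with its recesses at (291,131), (364,131), (293,257) and (360,257). Next I measure the seat from them.

Run:
```python
from rec import *
import pickle
m=pickle.load(open('m8.pkl','rb')); g=cv2.imread('pics/w8.png',0)
P={}
for k,p,t in [((-1,1),(291,131),110),((1,1),(364,131),110),((-1,-1),(293,257),110),((1,-1),(361,257),58)]:
    c,n=blob(g,p,0,m,13,t); P[k]=onz('wrist',c,.0965,m); print(k,c,n,P[k])
def r(v):
    c,s=np.cos(v[2]),np.sin(v[2])
    return np.concatenate([[v[0]+c*a*.03-s*b*.055-q[0], v[1]+s*a*.03+c*b*.055-q[1]] for (a,b),q in P.items()])
s=least_squares(r,[.486,.304,-.026]); print(s.x, s.fun*1e3)
```

```text
(-1, 1) (np.float64(290.61475409836066), np.float64(130.59016393442624)) 366 [0.4568 0.3608 0.0965]
(1, 1) (np.float64(363.8633879781421), np.float64(131.0928961748634)) 366 [0.5167 0.3592 0.0965]
(-1, -1) (np.float64(292.612582781457), np.float64(256.9172185430464)) 302 [0.4538 0.2511 0.0965]
(1, -1) (np.float64(360.4088888888889), np.float64(256.1644444444444)) 225 [0.5138 0.2504 0.0965]
[ 0.4853  0.3054 -0.0252] [-0.1324  0.2572 -0.0265  0.4264  0.1233  0.066   0.0356 -0.7496]
```

Request:
drive_tool([
  {"hand": 1, "translation": [0, -40, 30], "angular": [0, 0, 0.02]},
  {"hand": 1, "translation": [0, -100, 50], "angular": [0, 0, 0.05]},
  {"hand": 1, "translation": [0, -160, 60], "angular": [0, 0, 0.08]},
  {"hand": 1, "translation": [5, -220, 60], "angular": [0, 0, 0.11]},
  {"hand": 1, "translation": [25, -275, 60], "angular": [0, 0, 0.14]},
  {"hand": 1, "translation": [60, -320, 60], "angular": [0, 0, 0.17]},
  {"hand": 1, "translation": [110, -350, 55], "angular": [0, 0, 0.185]},
  {"hand": 1, "translation": [155, -380, 40], "angular": [0, 0, 0.185]},
  {"hand": 1, "translation": [178, -395, 25], "angular": [0, 0, 0.185]},
  {"hand": 1, "translation": [178, -395, 25], "angular": [0, 0, 0.185]},
  {"hand": 1, "translation": [178, -395, 25], "angular": [0, 0, 0.185]},
])

```text
t: 34.58
eef_pos: [0.6603, -0.1101, 0.3014]
tool_rot: [-0.001, 0.648, 0.761, -0.0]
contact_force: [-0.2, 0.6, 0.0]
gripper_width: 1.001
grasp_force: 0.0
```

Run:
```python
from rec import *
import pickle
print(bot.get_obs()['eef_pos'])
m=bot.camera_model('wrist'); pickle.dump(m,open('m9.pkl','wb')); snap('wrist','w9.png')
for d in bot.find_in('wrist','tub'): print(round(d['score'],2),d['position'],onz('wrist',d['position'],.07,m))
```

```text
[ 0.6603 -0.1101  0.3014]
0.56 [313.1, 228.6] [ 0.6538 -0.1333  0.07  ]
```

View pics/w9.png

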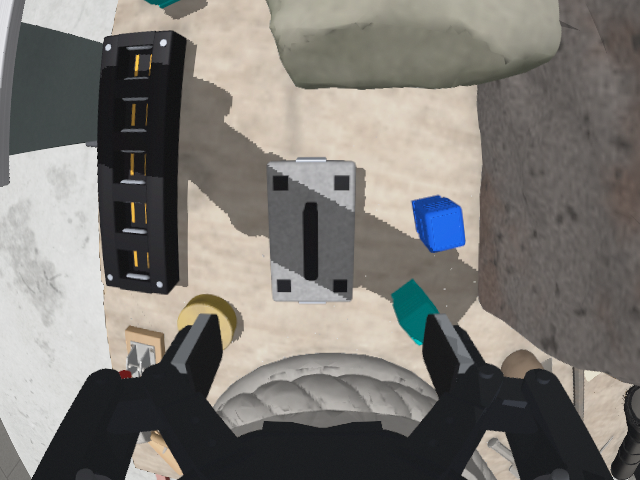

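The tub stands undisturbed: its lid dimples are at (281,183), (342,183), (284,285) and (341,285), and the handle runs along column 311. The chargers' five bays are empty. Measuring its pose and height from two views.

Run:
```python
from rec import *
import pickle
m=pickle.load(open('m9.pkl','rb')); m2=pickle.load(open('m2.pkl','rb')); g=cv2.imread('pics/w9.png',0)
P={}
F=lambda p:(200+p[0]/2.3,110+p[1]/2.3)
old={(-1,1):(533,319),(1,1):(638,301),(1,-1):(638,478)}
for k,p in [((-1,1),(281,183)),((1,1),(342,183)),((-1,-1),(284,285)),((1,-1),(341,285))]:
    c,n=blob(g,p,0,m,12,50); P[k]=onz('wrist',c,.07,m); print(k,c,n,P[k], tri([ray('wrist',c,m),ray('wrist',F(old[k]),m2)]) if k in old else '')
def r(v):
    c,s=np.cos(v[2]),np.sin(v[2])
    return np.concatenate([[v[0]+c*a*v[3]-s*b*v[4]-q[0], v[1]+s*a*v[3]+c*b*v[4]-q[1]] for (a,b),q in P.items()])
s=least_squares(r,[.66,-.14,.16,.03,.055]); print(s.x, s.fun*1e3)
for p in [(311,203),(311,280)]: print('handle',onz('wrist',p,.102,m))
```

```text
(-1, 1) (np.float64(280.0334928229665), np.float64(182.4688995215311)) 209 [ 0.6145 -0.0918  0.07  ] [ 0.6183 -0.0843  0.1004]
(1, 1) (np.float64(341.5919540229885), np.float64(183.132183908046)) 174 [ 0.6742 -0.083   0.07  ] [ 0.673  -0.0761  0.0994]
(-1, -1) (np.float64(283.65034965034965), np.float64(285.8951048951049)) 143 [ 0.6324 -0.2011  0.07  ] 
(1, -1) (np.float64(339.8679245283019), np.float64(285.58490566037733)) 159 [ 0.6916 -0.191   0.07  ] [ 0.6881 -0.1741  0.103 ]
[ 0.6532 -0.1417  0.1604  0.0301  0.055 ] [ 0.15   -0.3895 -0.0853  0.3999 -0.1308  0.271   0.0661 -0.2815]
handle [ 0.6476 -0.1006  0.102 ]
handle [ 0.659  -0.1752  0.102 ]
```

The lid is at z = 0.07, since the dimple spacings come out exactly. The tub has moved about 14 mm since the earlier view, so that must have been the knock. I'll lower over it and re-check height from a second view.

Request:
drive_tool([
  {"hand": 1, "translation": [-4, -15, -40], "angular": [0, 0, 0]},
  {"hand": 1, "translation": [-7, -28, -80], "angular": [0, 0, 0]},
  {"hand": 1, "translation": [-7, -31, -105], "angular": [0, 0, 0]},
  {"hand": 1, "translation": [-7, -31, -110], "angular": [0, 0, 0]},
  {"hand": 1, "translation": [-7, -31, -110], "angular": [0, 0, 0]},
  {"hand": 1, "translation": [-7, -31, -110], "angular": [0, 0, 0]},
])

```text
t: 35.42
eef_pos: [0.655, -0.1417, 0.194]
tool_rot: [0.001, 0.648, 0.761, 0.001]
contact_force: [-0.3, 0.6, -0.2]
gripper_width: 1.001
grasp_force: 0.0
```

Run:
```python
from rec import *
import pickle
m9=pickle.load(open('m9.pkl','rb'))
print(bot.get_obs()['eef_pos'])
m=bot.camera_model('wrist'); snap('wrist','w10.png'); g=cv2.imread('pics/w10.png',0)
c,s=np.cos(.1604),np.sin(.1604)
old={(-1,1):(280.03,182.47),(1,1):(341.59,183.13),(-1,-1):(283.65,285.9),(1,-1):(339.87,285.58)}
P={}
for (a,b),q in old.items():
    p=proj('wrist',(.6532+c*a*.03-s*b*.055,-.1417+s*a*.03+c*b*.055,.07),m)
    px,n=blob(g,p,0,m,14,50); P[a,b]=onz('wrist',px,.07,m); print(p,px,n,P[a,b],tri([ray('wrist',px,m),ray('wrist',q,m9)]))
```

```text
[ 0.655  -0.1417  0.194 ]
[275.902  163.2867] (np.float64(275.28097345132744), np.float64(163.18362831858406)) 452 [ 0.6144 -0.0922  0.07  ] [ 0.6139 -0.0928  0.0647]
[364.1018 163.2536] (np.float64(363.4347826086956), np.float64(163.15217391304347)) 414 [ 0.6736 -0.0826  0.07  ] [ 0.674  -0.0829  0.0691]
[281.214  308.1037] (np.float64(280.90526315789475), np.float64(307.4140350877193)) 285 [ 0.6321 -0.2002  0.07  ] [ 0.6318 -0.2072  0.0574]
[359.052  308.0888] (np.float64(358.73125), np.float64(307.834375)) 320 [ 0.6913 -0.191   0.07  ] [ 0.6917 -0.1919  0.0681]
```

Request:
drive_tool([
  {"hand": 1, "translation": [-2, 0, -40], "angular": [0, 0, 0]},
  {"hand": 1, "translation": [-2, 0, -75], "angular": [0, 0, 0]},
  {"hand": 1, "translation": [-2, 0, -94], "angular": [0, 0, 0]},
  {"hand": 1, "translation": [-2, 0, -100], "angular": [0, 0, 0]},
  {"hand": 1, "translation": [-2, 0, -100], "angular": [0, 0, 0]},
  {"hand": 0.4, "translation": [-2, 0, -100], "angular": [0, 0, 0]},
  {"hand": 0, "translation": [-2, 0, -100], "angular": [0, 0, 0]},
  {"hand": 0, "translation": [-2, 0, -100], "angular": [0, 0, 0]},
  {"hand": 0, "translation": [-2, 0, -100], "angular": [0, 0, 0]},
  {"hand": 0, "translation": [-2, 0, -100], "angular": [0, 0, 0]},
  {"hand": 0, "translation": [-2, 0, -100], "angular": [0, 0, 0]},
], force=80)

```text
t: 36.85
eef_pos: [0.6526, -0.1421, 0.0926]
tool_rot: [0.0, 0.649, 0.761, 0.0]
contact_force: [1.6, 0.7, 2.6]
gripper_width: 0.149
grasp_force: 79.3
```

Request:
drive_tool([
  {"hand": 0, "translation": [0, 0, 5], "angular": [0, 0, 0]},
  {"hand": 0, "translation": [0, 0, 15], "angular": [0, 0, 0]},
  {"hand": 0, "translation": [0, 0, 40], "angular": [0, 0, 0]},
  {"hand": 0, "translation": [0, 0, 75], "angular": [0, 0, 0]},
  {"hand": 0, "translation": [0, 0, 115], "angular": [0, 0, 0]},
  {"hand": 0, "translation": [-10, 0, 150], "angular": [0, 0, -0.01]},
  {"hand": 0, "translation": [-40, 0, 175], "angular": [0, 0, -0.03]},
  {"hand": 0, "translation": [-80, 10, 185], "angular": [0, 0, -0.06]},
  {"hand": 0, "translation": [-115, 35, 185], "angular": [0, 0, -0.09]},
  {"hand": 0, "translation": [-140, 70, 185], "angular": [0, 0, -0.12]},
  {"hand": 0, "translation": [-155, 110, 185], "angular": [0, 0, -0.15]},
  {"hand": 0, "translation": [-165, 150, 185], "angular": [0, 0, -0.186]},
])

```text
t: 38.35
eef_pos: [0.4854, 0.0084, 0.2773]
tool_rot: [-0.001, 0.717, 0.697, 0.0]
contact_force: [0.8, -0.0, -6.4]
gripper_width: 0.144
grasp_force: 78.4
```

Request:
drive_tool([
  {"hand": 0, "translation": [-2, 45, 0], "angular": [0, 0, 0]},
  {"hand": 0, "translation": [-2, 90, 0], "angular": [0, 0, 0]},
  {"hand": 0, "translation": [-2, 135, 0], "angular": [0, 0, 0]},
  {"hand": 0, "translation": [-2, 180, 0], "angular": [0, 0, 0]},
  {"hand": 0, "translation": [-2, 225, 0], "angular": [0, 0, 0]},
  {"hand": 0, "translation": [-2, 260, 0], "angular": [0, 0, 0]},
  {"hand": 0, "translation": [-2, 285, 0], "angular": [0, 0, 0]},
  {"hand": 0, "translation": [-2, 297, 0], "angular": [0, 0, 0]},
  {"hand": 0, "translation": [-2, 297, 0], "angular": [0, 0, 0]},
  {"hand": 0, "translation": [-2, 297, 0], "angular": [0, 0, 0]},
])

```text
t: 39.6
eef_pos: [0.4855, 0.3029, 0.2773]
tool_rot: [0.0, 0.717, 0.697, -0.0]
contact_force: [0.6, -0.4, -7.0]
gripper_width: 0.145
grasp_force: 78.4
```

Run:
```python
from rec import *
import pickle
o=bot.get_obs(); print(o['eef_pos'],o['tool_rot'],o['contact_force'])
m=bot.camera_model('wrist'); pickle.dump(m,open('m11.pkl','wb')); snap('wrist','w11.png')
```

```text
[0.4855 0.3029 0.2773] [ 0.0003  0.7174  0.6966 -0.0004] [ 0.5845 -0.3553 -6.9712]
```

View pics/w11.png

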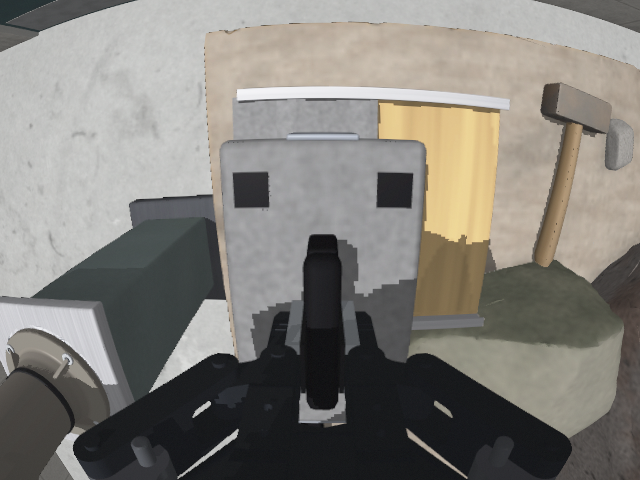

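The tub is held level, with its lid dimples at (250,190) and (394,190). Next I compute its pose relative to the seat.

Run:
```python
from rec import *
import pickle
m=pickle.load(open('m11.pkl','rb')); g=cv2.imread('pics/w11.png',0)
A=[]
for z in (.2547,):
  for p in [(250,190),(394,190)]:
    c,n=blob(g,p,0,m,24,80); P=onz('wrist',c,z,m); A.append(P); print(c,n,P)
d=A[1]-A[0]; yaw=np.arctan2(d[1],d[0]); mid=(A[0]+A[1])/2
print(np.linalg.norm(d),'yaw',yaw,'centre',mid[:2]-.055*np.array([-np.sin(yaw),np.cos(yaw)]))
```

```text
(np.float64(250.72413793103448), np.float64(189.3851976450799)) 1189 [0.4568 0.3589 0.2547]
(np.float64(394.32774518021796), np.float64(189.56496227996647)) 1193 [0.5165 0.3571 0.2547]
0.05974075262663275 yaw -0.02923267586529432 centre [0.485 0.303]
```

Request:
drive_tool([
  {"hand": 0, "translation": [0, 1, -20], "angular": [0, 0, 0.002]},
  {"hand": 0, "translation": [0, 1, -45], "angular": [0, 0, 0.002]},
  {"hand": 0, "translation": [0, 1, -65], "angular": [0, 0, 0.002]},
  {"hand": 0, "translation": [0, 1, -78], "angular": [0, 0, 0.002]},
  {"hand": 0, "translation": [0, 1, -82], "angular": [0, 0, 0.002]},
  {"hand": 0, "translation": [0, 1, -82], "angular": [0, 0, 0.002]},
  {"hand": 0, "translation": [0, 1, -82], "angular": [0, 0, 0.002]},
  {"hand": 0, "translation": [0, 1, -82], "angular": [0, 0, 0.002]},
])

```text
t: 40.65
eef_pos: [0.4854, 0.3061, 0.1959]
tool_rot: [-0.0, 0.716, 0.698, 0.001]
contact_force: [0.2, -0.7, -6.4]
gripper_width: 0.144
grasp_force: 78.4
```

Run:
```python
from rec import *
o=bot.get_obs(); print(o['eef_pos'],o['tool_rot'])
m=bot.camera_model('wrist'); snap('wrist','w12.png'); g=cv2.imread('pics/w12.png',0)
z=o['eef_pos'][2]-.0226; A=[]
for p in [(250,190),(394,190)]:
    c,n=blob(g,p,0,m,24,80); P=onz('wrist',c,z,m); A.append(P)
d=A[1]-A[0]; yaw=np.arctan2(d[1],d[0]); mid=(A[0]+A[1])/2
print(np.linalg.norm(d),'yaw',yaw,'centre',mid[:2]-.055*np.array([-np.sin(yaw),np.cos(yaw)]))
```

```text
[0.4854 0.3061 0.1959] [-0.      0.7159  0.6982  0.0005]
0.059788392474838456 yaw -0.024550030385148906 centre [0.485  0.3062]
```

Request:
drive_tool([
  {"hand": 0, "translation": [0, -1, -3], "angular": [0, 0, 0]},
  {"hand": 0, "translation": [0, -1, -6], "angular": [0, 0, 0]},
  {"hand": 0, "translation": [0, -1, -9], "angular": [0, 0, 0]},
  {"hand": 0, "translation": [0, -1, -11], "angular": [0, 0, 0]},
  {"hand": 0, "translation": [0, -1, -11], "angular": [0, 0, 0]},
  {"hand": 0, "translation": [0, -1, -11], "angular": [0, 0, 0]},
])

```text
t: 41.45
eef_pos: [0.4851, 0.3049, 0.1843]
tool_rot: [0.0, 0.716, 0.698, 0.0]
contact_force: [0.0, 0.7, -5.5]
gripper_width: 0.146
grasp_force: 78.6
```

Request:
drive_tool([
  {"hand": 0, "translation": [0, 0, -1], "angular": [0, 0, 0]},
  {"hand": 0, "translation": [0, 0, -2], "angular": [0, 0, 0]},
  {"hand": 0, "translation": [0, 0, -2], "angular": [0, 0, 0]},
])

```text
t: 41.82
eef_pos: [0.486, 0.305, 0.1839]
tool_rot: [-0.0, 0.716, 0.698, 0.001]
contact_force: [-3.4, -2.6, 8.2]
gripper_width: 0.147
grasp_force: 80.4
```

The feet bottomed at the predicted height (TCP 0.184). Release and rise.

Request:
drive_tool([
  {"hand": 0, "translation": [0, 0, 1], "angular": [0, 0, 0]},
  {"hand": 0.5, "translation": [0, 0, 1], "angular": [0, 0, 0]},
  {"hand": 1, "translation": [0, 0, 1], "angular": [0, 0, 0]},
  {"hand": 1, "translation": [0, 0, 1], "angular": [0, 0, 0]},
  {"hand": 1, "translation": [0, 0, 1], "angular": [0, 0, 0]},
  {"hand": 1, "translation": [0, 0, 25], "angular": [0, 0, 0]},
  {"hand": 1, "translation": [0, 0, 60], "angular": [0, 0, 0]},
  {"hand": 1, "translation": [0, 0, 110], "angular": [0, 0, 0]},
  {"hand": 1, "translation": [0, 0, 150], "angular": [0, 0, 0]},
  {"hand": 1, "translation": [0, 0, 160], "angular": [0, 0, 0]},
  {"hand": 1, "translation": [0, 0, 160], "angular": [0, 0, 0]},
  {"hand": 1, "translation": [0, 0, 160], "angular": [0, 0, 0]},
])

```text
t: 43.32
eef_pos: [0.4844, 0.3047, 0.3407]
tool_rot: [-0.0, 0.716, 0.698, -0.001]
contact_force: [-0.3, 0.3, -1.0]
gripper_width: 1.002
grasp_force: 0.0
```

Run:
```python
from rec import *
o=bot.get_obs(); print(o['eef_pos'])
m=bot.camera_model('wrist'); snap('wrist','w13.png'); g=cv2.imread('pics/w13.png',0)
z=.0915+.07; c,s=np.cos(-.0255),np.sin(-.0255); P={}
for a in(-1,1):
  for b in (-1,1):
    p=proj('wrist',(.4853+c*a*.03-s*b*.055,.3053+s*a*.03+c*b*.055,z),m)
    try: px,n=blob(g,p,0,m,16,60)
    except Exception as e: print(a,b,p,e); continue
    P[a,b]=onz('wrist',px,z,m); print(a,b,p,px,n)
def r(v):
    c,s=np.cos(v[2]),np.sin(v[2])
    return np.concatenate([[v[0]+c*a*.03-s*b*.055-q[0], v[1]+s*a*.03+c*b*.055-q[1]] for (a,b),q in P.items()])
s=least_squares(r,[.486,.304,-.026]); print(s.x, s.fun*1e3)
sd=snap('side'); sc=snap('scene')
A=cv2.resize(sd[120:270,170:370],(800,600),interpolation=cv2.INTER_CUBIC)
B=cv2.resize(g[60:360,200:600],(800,600)); cv2.imwrite('pics/fin.png',A[:,:,::-1])
```

```text
[0.4844 0.3047 0.3407]
-1 -1 [290.8313 278.3688] (np.float64(291.32876712328766), np.float64(278.6027397260274)) 219
-1 1 [288.0303 155.2786] (np.float64(288.1194029850746), np.float64(155.41044776119404)) 268
1 -1 [357.0737 278.514 ] (np.float64(357.197628458498), np.float64(277.90513833992094)) 253
1 1 [360.7822 155.5063] (np.float64(361.1083032490975), np.float64(155.65342960288808)) 277
[ 0.4855  0.3053 -0.0233] [-0.0967  0.2     0.0264  0.0793  0.241  -0.5055 -0.1708  0.2261]
```

View pics/fin.png

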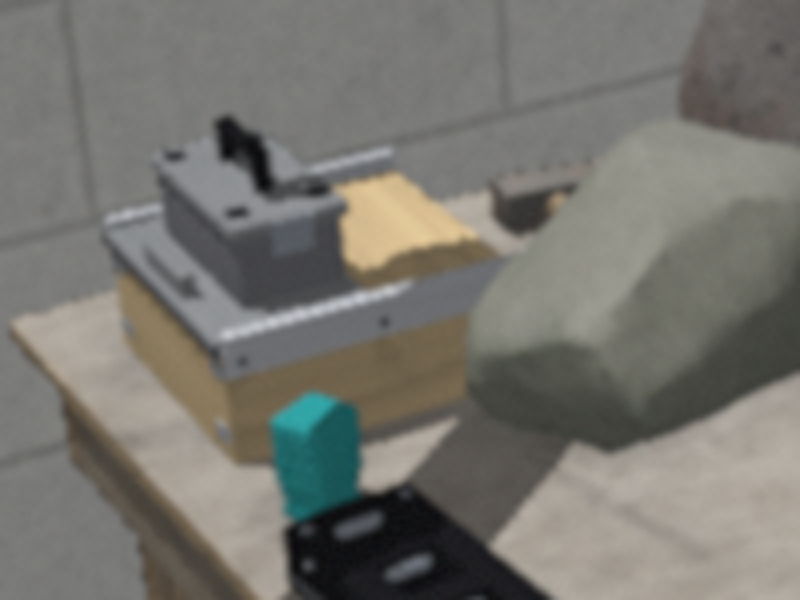

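The final view shows the tub level on the shut cover. Its dimples fit a pose within 0.3 mm and 0.003 rad of the measured seat.

```bash
python3 -c "
from station import bot
print(bot.hand_in())"
```

```text
the job is handed in; nothing more can be done
None
```

I handed the job in at about 43 s: three packs stand in the case's cells, the cover is shut and the tub sits in its recesses, within about 0.3 mm of the seat by my measurement; the hand-in returned no verdict.

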